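# Reload the tube reader

### The arm

A 6-joint arm with a two-finger parallel gripper is mounted at the origin on the work surface. World frame = base frame: x ahead of the robot, y to its left, z up, the work surface at z = 0. Lengths are in m, angles in rad, forces in N, time in s.
With the tool pointing down it reaches from about 0.275 to 0.75 m from the base axis. Payload 10.2 kg.
Tool frame: the origin (TCP) lies midway between the tips of the shut fingers; the grasp point (between the pads) lies 19 mm behind it; y points along the fingers, x is the direction in which the jaws open and shut, and the axes are right-handed (so a half turn about y gives the same grasp; the last joint's range is limited). The gripper opens to 88 mm and grips with 3 to 60 N. Pads are 18 mm wide; open, the fingers measure 123 mm over their backs; the gripper's body (75 mm by 187 mm) begins 45 mm behind the grasp point.
Start: joints at [1.042, 0.313, 1.498, -0, 1.331, -0.223], TCP at [0.158, 0.501, 0.239] pointing down, gripper open.
Joint ranges: [-2.94, 2.94], [-0.97, 2.17], [0.19, 2.56], [-1.23, 4.37], [0.02, 3.11], [-2.88, 2.88]. Speed limits (rad/s): [2.39, 2.39, 3.01, 3.14, 3.14, 3.14].

### API

Orientations are given as a unit quaternion [x, y, z, w].
In Python, from workcell import r, camera gives the robot as it stands. The module is installed in compiled form; this text tells all that it offers.
- The arm moves only by the tool step_arm, never from a script. Its argument "series" is one flat list of numbers, 7 for each row, row after row: the shift along the tool's x, y, z scaled (see below), then the turn, a rotation vector about the tool's x, y, z scaled (see below), then the opening, from 0 (shut) to 1 (fully open). In form: [dx, dy, dz, ax, ay, az, jaw, dx, dy, dz, ax, ay, az, jaw, ...]. A call has 1 to 12 rows; each row is the pose to reach, as a shift and turn from the pose commanded when the call began, along the tool's axes at that moment; what a row does not reach only later rows make up. The controller multiplies each number of a shift by 20 cm and each number of a turn by 90 degrees. A row lasts 1/8 s, in which the tool goes at most 62.5 mm and 10.7 degrees, less where a joint would pass 70% of its speed; a pose out of reach is approached as far as the arm can. A call with a number of a shift or a turn outside -1 to 1 is refused whole. A call with a gripper value outside its range is refused whole. The fingers move at their own pace and stop on an object; "newtons" is the grip in N (left out, the last holds). Time passes only in rows, so rows that repeat a pose let the fingers close. It gives the time, the measured TCP pose, the force and the opening at its end, in the units of the state.
- r.state(): the state, without advancing time (a new reading comes with each control period).
- camera(name): name is "side" or "top" or "wrist"; returns a dict with "color" (384x512x3 uint8, red, green, blue), "mtx" (3x3 intrinsics, pixels), "pose" (4x4, takes a point from camera to world coordinates). Camera axes: x right, y up, looking along -z (the intrinsics and any distortion apply to the point x, -y, -z); pixel columns grow to the right and rows downward; lengths in m; the calibration is good to about 2 mm. A picture is of the moment at which its call begins. There is no depth.
- r.finish_job(): hands the job in, once; it reports no verdict.
The state is a dict: "clock": time; "joints": joint angles; "qvel": joint speeds; "effort": joint torques, N m; "eef_pos": TCP position; "tool_rot": TCP orientation; "ft_force": force on the tool from outside, world axes, zero at the start; "ft_torque": the same for the moment, N m; "finger_gap": finger opening in m.
Only numpy, scipy, OpenCV 4.12 (cv2) and the standard library are available. Lean on these libraries where they do the work, as an engineer would, in place of code of your own. Each camera call takes 0.05 s, during which the arm holds its last target.

### The job

Swing the reader's head clear, take the calibration pucks out of the bays and stand them in the white tray, then set every tube carrier in a bay of its own and a blank in each bay left over, so that each sits flat in its nest and all three sensing pins are held down. Swing the head back home over the bays, then press the start button, and leave everything loaded. Leave the lidded petri dish where it lies.

Things in the scene. Friction and masses are not known exactly. Their poses are not given: they have to be found in the camera images.
- reader: White tube reader fixed to the bench: flat deck 225 x 325 mm, top 40 mm above the bench. Origin at bench level under the middle bay; x points away from the robot, y along the row of three bays, z up. Bays: nests 66 (x) by 56 mm (y) inside, 64 mm pitch, between grey rails 5 mm high, 8 mm wide; a 10 mm steel sensing pin in the centre of each.
- bay0 (a point): Centre of bay 0 (at reader y = -64 mm, next to the head's hinge post), on the bay's floor at deck height (40 mm above the bench). Axes as the reader's.
- pin0 (a joint): Sensing pin of bay 0: 0 = up, standing 5 mm above the bay's floor; 0.005 m = fully down, flush. A light spring (about 0.1 N to start, 0.4 N fully down): the weight of any block resting flat on the bay's floor holds it down (over 0.004 m counts as sensed).
- bay1 (a point): Centre of bay 1 (the middle one), on the bay's floor at deck height (40 mm above the bench). Axes as the reader's.
- pin1 (a joint): Sensing pin of bay 1: 0 = up, standing 5 mm above the bay's floor; 0.005 m = fully down, flush. A light spring (about 0.1 N to start, 0.4 N fully down): the weight of any block resting flat on the bay's floor holds it down (over 0.004 m counts as sensed).
- bay2 (a point): Centre of bay 2 (at reader y = +64 mm), on the bay's floor at deck height (40 mm above the bench). Axes as the reader's.
- pin2 (a joint): Sensing pin of bay 2: 0 = up, standing 5 mm above the bay's floor; 0.005 m = fully down, flush. A light spring (about 0.1 N to start, 0.4 N fully down): the weight of any block resting flat on the bay's floor holds it down (over 0.004 m counts as sensed).
- head (a joint): Angle of the head, a white level beam (56 mm wide, 260 mm long, 142 to 176 mm above the bench) on an upright hinge at reader y = -150 mm. 0 = home at its stop, along reader +y over the bays; grows clockwise seen from above to the far stop, 1.7 rad, roughly reader +x, clear of the bays. Stays where left; 1.2 N at the knob moves it. Over 1.4 is clear, under 0.1 home.
- head_hinge (a point): A point on the head's vertical hinge axis, 130 mm from the knob's axis, at the beam's underside (142 mm above the bench).
- start_top (a point): Centre of the top of the black round start button (26 mm diameter) on the reader's deck, on the robot side of the bays, at reader x = -100 mm, y = +55 mm. It moves down when pressed.
- start (a joint): Start button travel: 0 = up, 0.006 m = fully pressed; springs back. About 5 N fully down; over 0.004 m counts as a press.
- tray: Shallow white open tray fixed on the bench, 140 mm (its x) by 80 mm (its y) outside, walls 3 mm thick and 16 mm high, floor 3 mm thick. Origin: centre of its underside. Room for two pucks side by side along its x, for example at x = +33 and -33 mm.
- dish: Lidded clear petri dish, 90 mm diameter, 15 mm high, lying on the bench among the blocks. A bystander: leave it where it is. Origin: centre of its underside.
- carrier0: Tube carrier (one to three present): white block 58 (its x) by 48 (its y) by 30 mm high, with four orange tube caps (13 mm wide, 6 mm high) near its corners and a white grip rib on the middle of its top: 14 mm thick (x), 30 mm long (y), 36 mm high, top 66 mm above the underside. Origin: centre of its underside, z up. 0.18 to 0.31 kg. Either way round will do.
- carrier1: Tube carrier (one to three present): white block 58 (its x) by 48 (its y) by 30 mm high, with four orange tube caps (13 mm wide, 6 mm high) near its corners and a white grip rib on the middle of its top: 14 mm thick (x), 30 mm long (y), 36 mm high, top 66 mm above the underside. Origin: centre of its underside, z up. 0.18 to 0.31 kg. Either way round will do.
- carrier2: Tube carrier (one to three present): white block 58 (its x) by 48 (its y) by 30 mm high, with four orange tube caps (13 mm wide, 6 mm high) near its corners and a white grip rib on the middle of its top: 14 mm thick (x), 30 mm long (y), 36 mm high, top 66 mm above the underside. Origin: centre of its underside, z up. 0.18 to 0.31 kg. Either way round will do.
- blank0: Blank (two, always present): plain aluminium block without caps, 58 (its x) by 48 (its y) by 18 mm high, with a grip rib on the middle of its top: 14 mm thick (x), 30 mm long (y), 36 mm high, top 54 mm above the underside. Origin: centre of its underside, z up. 0.16 to 0.28 kg. Either way round will do.
- blank1: Blank (two, always present): plain aluminium block without caps, 58 (its x) by 48 (its y) by 18 mm high, with a grip rib on the middle of its top: 14 mm thick (x), 30 mm long (y), 36 mm high, top 54 mm above the underside. Origin: centre of its underside, z up. 0.16 to 0.28 kg. Either way round will do.
- puck0: Calibration puck (one or two are present, standing in bays at the start): round aluminium disc 44 mm in diameter, 22 mm high, with a grip rib on the middle of its top: 14 mm thick (its x), 30 mm long (its y), 36 mm high, top 58 mm above the underside. Origin: centre of its underside, z up.
- puck1: Calibration puck (one or two are present, standing in bays at the start): round aluminium disc 44 mm in diameter, 22 mm high, with a grip rib on the middle of its top: 14 mm thick (its x), 30 mm long (its y), 36 mm high, top 58 mm above the underside. Origin: centre of its underside, z up.
- puck2: Calibration puck (one or two are present, standing in bays at the start): round aluminium disc 44 mm in diameter, 22 mm high, with a grip rib on the middle of its top: 14 mm thick (its x), 30 mm long (its y), 36 mm high, top 58 mm above the underside. Origin: centre of its underside, z up.
- head_knob (a point): Centre of the top of the black upright knob on the head: a cylinder 20 mm in diameter standing 45 mm up from the beam's top, its own top 221 mm above the bench. Follows the head.

How it is judged:
By the outcome, as a careful person would: the job done as asked, in the order asked, and still so for the second after the job is handed in, with the robot touching nothing.
Of carrier0, carrier1, carrier2 only 1 to 3 are there at a start; the rules pass over those that are not, and their reading is None.
Of puck0, puck1, puck2 only 1 to 2 are there at a start; the rules pass over those that are not, and their reading is None.
At some moment in a run one of carrier0, carrier1, carrier2, blank0, blank1 may be knocked a few centimetres aside while the robot is not near it.
It also fails if it takes over 208 s, if anything falls off the work surface, if the arm or the gripper's body presses on something with over 40 N, if the wrist force passes 120 N, or if a joint passes its speed limit or range.

## Working session

There is one attempt and no reset: what is moved stays moved. The work goes in short steps, Python scripts to look and compute and a tool call to move; the robot and the scene stay as the last step left them, time stands still between calls to the robot, and variables do not carry over. Pictures are saved under pics/ and viewed, and the job is handed in when it is done.

Besides the shell and the picture viewer there is one more tool, called after "Emit:" as a command line: name --argument value ..., lists and objects as JSON in quotes. step_arm: Moves the arm, as the interface text tells. Its arguments: {"type":"object","properties":{"series":{"type":"array","items":{"type":"number","minimum":-1,"maximum":1}},"newtons":{"type":"number"}},"required":["series"]}

```bash
mkdir -p pics; python3 - <<'E'
from workcell import r,camera
import cv2,numpy as np
s=r.state()
print(s)
for n in ["top","side","wrist"]:
    c=camera(n); cv2.imwrite(f"pics/{n}0.png",cv2.resize(c["color"][:,:,::-1],None,fx=1.5,fy=1.5,interpolation=cv2.INTER_CUBIC))
    print(n,c["mtx"].round(1).tolist(),c["pose"].round(3).tolist(),[k for k in c])
E
```

```text
{'clock': 0.0, 'joints': array([ 1.04159759e+00,  3.13428375e-01,  1.49839006e+00, -4.22583405e-05,
        1.33100182e+00, -2.23355687e-01]), 'qvel': array([-0.00057802,  0.00245996,  0.00187203,  0.00058975,  0.00056583,
        0.00011116]), 'effort': array([-1.96332221e-04, -4.02208078e+01, -2.52270234e+01,  6.94731460e-02,
        3.51620070e-02, -1.20893128e-04]), 'eef_pos': array([0.15795445, 0.50042996, 0.23818984]), 'tool_rot': array([ 0.570512  ,  0.41761239, -0.41839725, -0.57014006]), 'ft_force': array([-0.09416227, -0.65506743,  0.1878547 ]), 'ft_torque': array([ 0.03776758, -0.0017355 , -0.01262868]), 'finger_gap': 0.08776531582605819}
top [[399.0, 0.0, 260.1], [0.0, 399.0, 189.9], [0.0, 0.0, 1.0]] [[-0.139, 0.966, -0.217, 0.302], [-0.99, -0.136, 0.026, -0.027], [-0.005, 0.219, 0.976, 1.251], [0.0, 0.0, 0.0, 1.0]] ['color', 'mtx', 'pose']
side [[395.0, 0.0, 257.5], [0.0, 395.0, 192.8], [0.0, 0.0, 1.0]] [[0.445, 0.761, -0.472, 0.135], [-0.896, 0.38, -0.231, -0.274], [0.004, 0.525, 0.851, 0.939], [0.0, 0.0, 0.0, 1.0]] ['color', 'mtx', 'pose']
wrist [[342.3, 0.0, 254.2], [0.0, 342.3, 188.4], [0.0, 0.0, 1.0]] [[0.301, -0.904, -0.304, 0.079], [0.954, 0.284, 0.098, 0.525], [-0.002, -0.319, 0.948, 0.385], [0.0, 0.0, 0.0, 1.0]] ['color', 'mtx', 'pose']
```

View pics/top0.png

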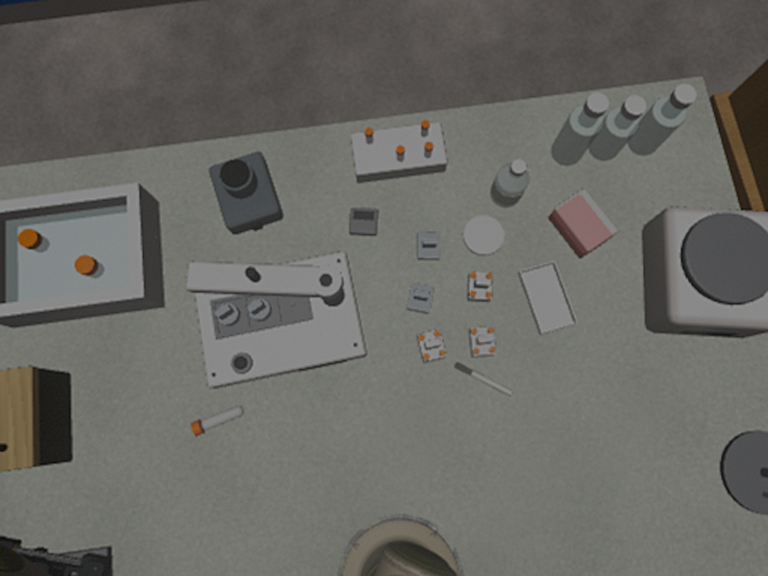

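View pics/side0.png

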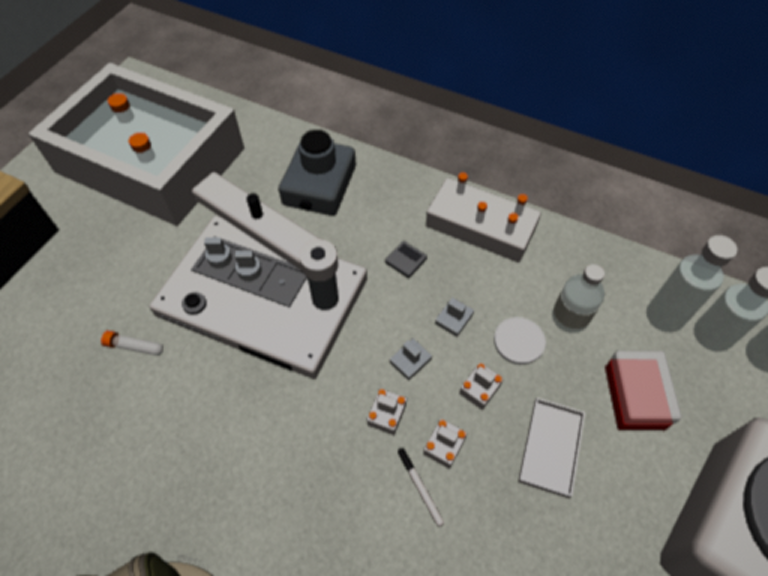

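View pics/wrist0.png

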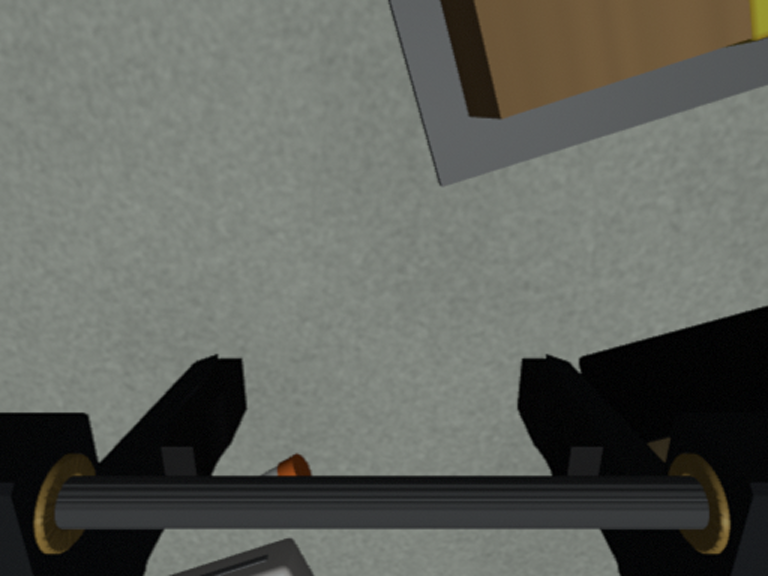

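```bash
cat > h.py <<'E'
from workcell import r,camera
import cv2,numpy as np
from scipy.spatial.transform import Rotation as R
from scipy.optimize import least_squares
def shot(n,tag,crop=None,f=1.5):
    c=camera(n); im=c["color"][:,:,::-1]
    if crop: x0,y0,x1,y1=crop; im=im[y0:y1,x0:x1]
    cv2.imwrite(f"pics/{tag}.png",cv2.resize(im,None,fx=f,fy=f,interpolation=cv2.INTER_CUBIC))
    return c
def proj(c,P):
    P=np.atleast_2d(P); T=np.linalg.inv(c["pose"]); q=P@T[:3,:3].T+T[:3,3]
    u=c["mtx"][0,0]*q[:,0]/-q[:,2]+c["mtx"][0,2]; v=c["mtx"][1,1]*-q[:,1]/-q[:,2]+c["mtx"][1,2]
    return np.c_[u,v]
def onz(c,uv,z):
    uv=np.atleast_2d(np.array(uv,float)); K=c["mtx"]
    d=np.c_[(uv[:,0]-K[0,2])/K[0,0],-(uv[:,1]-K[1,2])/K[1,1],-np.ones(len(uv))]@c["pose"][:3,:3].T
    o=c["pose"][:3,3]; t=(z-o[2])/d[:,2]; return o+d*t[:,None]
def fitpose(obs,x0,z):
    """obs: list of (cam, local pts Nx3, pixels Nx2); fit x,y,yaw"""
    def f(p):
        Rz=R.from_euler('z',p[2]).as_matrix(); o=[]
        for c,L,px in obs: o.append((proj(c,np.array(L)@Rz.T+[p[0],p[1],z])-np.array(px)).ravel())
        return np.concatenate(o)
    s=least_squares(f,x0); return s.x,np.abs(s.fun).max()
def st():
    s=r.state(); Rm=R.from_quat(s["tool_rot"]).as_matrix()
    print("t",round(s["clock"],2),"p",s["eef_pos"].round(4),"F",s["ft_force"].round(1),"gap",round(s["finger_gap"],4),"xaxis",Rm[:,0].round(3),"yax",Rm[:,1].round(3),"yaw",round(np.degrees(np.arctan2(Rm[1,0],Rm[0,0])),2),"j",s["joints"].round(2))
    return s,Rm
def go(p=None,yaw=None,pc=None):
    """rows numbers for target TCP p, jaw axis yaw (deg, mod 180) from measured pose (or commanded pc)"""
    s,Rm=st(); pos=s["eef_pos"]
    if yaw is None: yaw=np.degrees(np.arctan2(Rm[1,0],Rm[0,0]))
    cur=np.degrees(np.arctan2(Rm[1,0],Rm[0,0])); dy=(yaw-cur+90)%180-90
    a=np.radians(cur+dy); x=np.array([np.cos(a),np.sin(a),0]); y=np.array([0,0,-1.]); T=np.c_[x,y,np.cross(x,y)]
    rv=R.from_matrix(Rm.T@T).as_rotvec()
    d=Rm.T@(np.array(p)-pos)
    print("shift",(d/.2).round(4)," turn",(np.degrees(rv)/90).round(4),"dyaw",round(dy,1),"j6",s["joints"][5].round(2),"world d",(np.array(p)-pos).round(4))
E
python3 - <<'E'
from h import *
st()
shot("top","t1",(115,150,260,270),5)
shot("top","t2",(260,130,400,260),5)
shot("side","s1",(90,105,260,255),4.5)
shot("side","s2",(230,150,400,335),4)
E
```

```text
t 0.15 p [0.158  0.5005 0.2383] F [-0.1  0.5 -0.2] gap 0.088 xaxis [ 0.301  0.954 -0.001] yax [-0.    -0.001 -1.   ] yaw 72.48 j [ 1.04  0.31  1.5  -0.    1.33 -0.22]
```

View pics/t1.png

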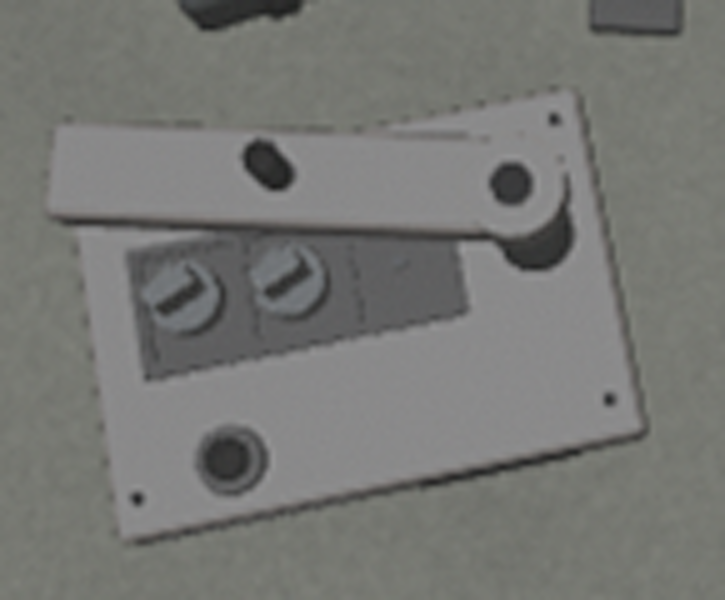

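View pics/t2.png

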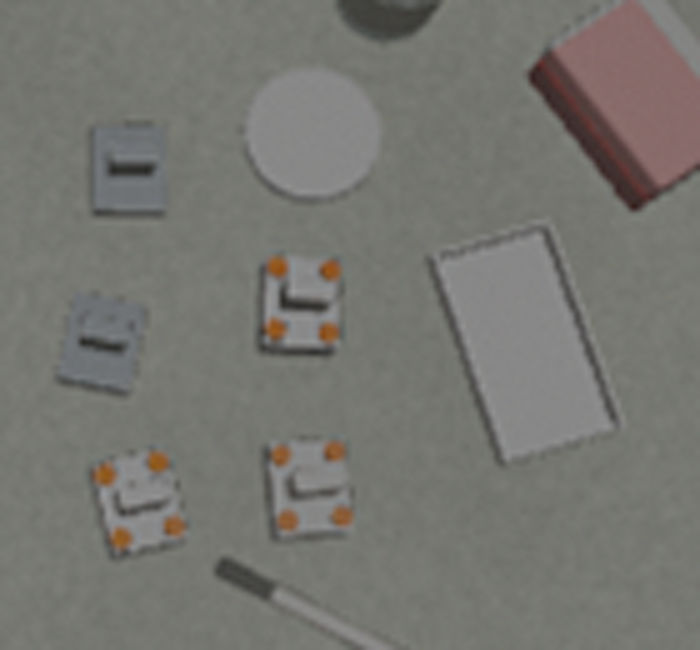

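View pics/s1.png

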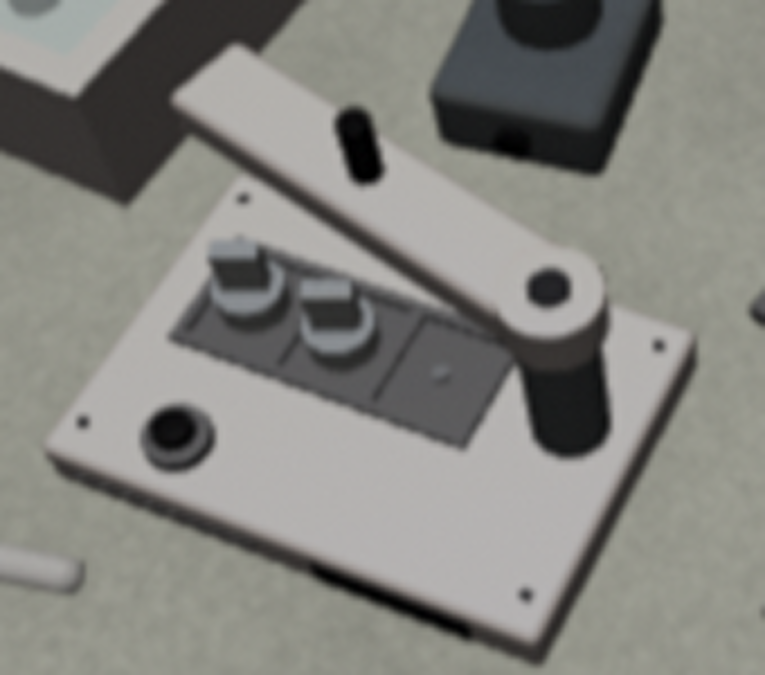

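View pics/s2.png

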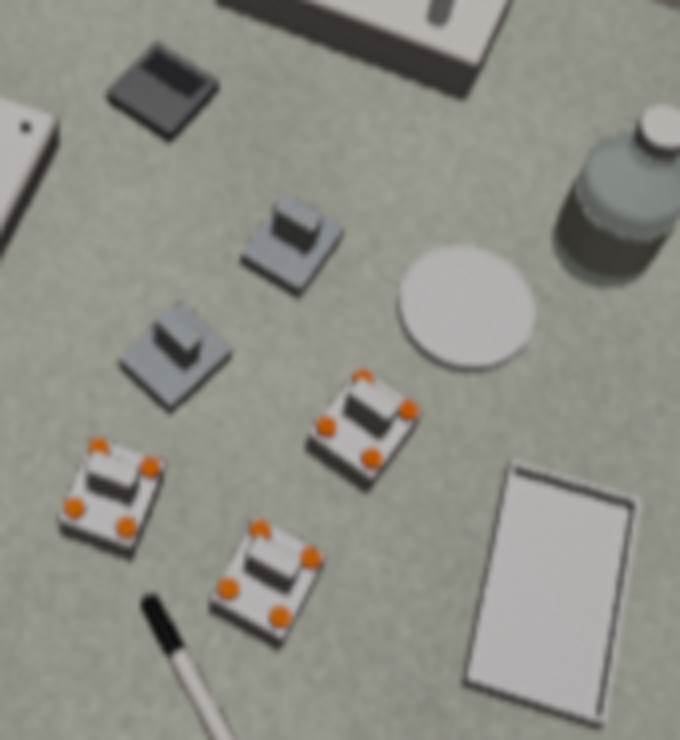

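```bash
python3 - <<'E'
from h import *
ct=camera("top"); cs=camera("side")
t1=lambda p:np.array(p)/5+[115,150]; t2=lambda p:np.array(p)/5+[260,130]
s1=lambda p:np.array(p)/4.5+[90,105]; s2=lambda p:np.array(p)/4+[230,150]
# deck corners top: near-left, near-right, far-right ; side
dk=onz(ct,t1([[122,540],[645,432],[577,92]]),.04); print("deck top",dk.round(4).tolist())
dks=onz(cs,s1([[47,450],[540,655],[693,340]]),.04); print("deck side",dks.round(4).tolist())
print("gray top",onz(ct,t1([[147,380],[469,312],[128,255]]),.045).round(4).tolist())
print("gray side",onz(cs,s1([[168,338],[465,448]]),.045).round(4).tolist())
print("button",onz(ct,t1([[230,458]]),.052).round(4).tolist(),onz(cs,s1([[174,430]]),.052).round(4).tolist())
print("hinge176+",onz(ct,t1([[512,183]]),.18).round(4).tolist(),onz(cs,s1([[549,288]]),.18).round(4).tolist())
print("knobtop",onz(ct,t1([[262,157]]),.221).round(4).tolist(),onz(cs,s1([[353,120]]),.221).round(4).tolist())
print("knobbase",onz(ct,t1([[278,173]]),.176).round(4).tolist(),onz(cs,s1([[367,174]]),.176).round(4).tolist())
print("pucktops: L",onz(ct,t1([[177,292],[285,278]]),.098).round(4).tolist())
print("tray",onz(ct,t2([[432,258],[549,222],[620,425],[503,465]]),.016).round(4).tolist())
print("trays",onz(cs,s2([[513,465],[636,500],[601,724],[465,683]]),.016).round(4).tolist())
for nm,tp,sp in [("A",[[277,267],[331,270],[275,329],[329,332]],[[363,378],[409,410],[326,427],[372,458]]),
 ("B",[[104,475],[158,462],[120,538],[174,525]],[[98,447],[150,467],[75,508],[126,527]]),
 ("C",[[280,456],[335,450],[287,520],[342,516]],[[260,531],[311,557],[229,588],[280,617]])]:
    a=onz(ct,t2(tp),.035); b=onz(cs,s2(sp),.035)
    print(nm,a.mean(0).round(4),b.mean(0).round(4))
    for q in (a,b):
        d1=q[1]-q[0]+q[3]-q[2]; d2=q[0]-q[2]+q[1]-q[3]
        print("  len",np.linalg.norm(d1)/2,np.linalg.norm(d2)/2,"ang",np.degrees(np.arctan2(d1[1],d1[0])),np.degrees(np.arctan2(d2[1],d2[0])))
E
```

```text
deck top [[0.415, 0.3281, 0.04], [0.4355, 0.0089, 0.04], [0.6536, 0.0235, 0.04]]
deck side [[0.416, 0.3215, 0.04], [0.4325, 0.0004, 0.04], [0.6522, 0.0206, 0.04]]
gray top [[0.5084, 0.3046, 0.045], [0.5227, 0.1059, 0.045], [0.5874, 0.3103, 0.045]]
gray side [[0.5093, 0.3022, 0.045], [0.5236, 0.1026, 0.045]]
button [[0.4533, 0.2569, 0.052]] [[0.4557, 0.2564, 0.052]]
hinge176+ [[0.5662, 0.0595, 0.18]] [[0.567, 0.0568, 0.18]]
knobtop [[0.5888, 0.1864, 0.221]] [[0.5911, 0.1844, 0.221]]
knobbase [[0.591, 0.1878, 0.176]] [[0.5908, 0.1852, 0.176]]
pucktops: L [[0.5487, 0.2686, 0.098], [0.5482, 0.205, 0.098]]
tray [[0.5656, -0.3359, 0.016], [0.5785, -0.4143, 0.016], [0.4435, -0.4322, 0.016], [0.429, -0.355, 0.016]]
trays [[0.5673, -0.3401, 0.016], [0.5793, -0.4145, 0.016], [0.4422, -0.4348, 0.016], [0.4294, -0.3583, 0.016]]
A [ 0.5466 -0.2466  0.035 ] [ 0.5477 -0.2489  0.035 ]
  len 0.03367920388158934 0.03974567578184692 ang -101.29061634345906 -11.661416568165922
  len 0.03358390173396016 0.04082806275103074 ang -101.58057579902994 -12.119294669745205
B [ 0.4369 -0.126   0.035 ] [ 0.4381 -0.1284  0.035 ]
  len 0.034029016360932994 0.03964637484867076 ang -84.47304432955298 5.427998299111177
  len 0.033128992236902514 0.040424247138731995 ang -85.13335512703331 6.032747321553924
C [ 0.431  -0.2315  0.035 ] [ 0.4322 -0.2337  0.035 ]
  len 0.03384933485663698 0.04000732699836477 ang -92.7889267172695 -3.7826003088984987
  len 0.03303500536623504 0.03985625157870304 ang -92.91615705646305 -3.475160347435297
```

```bash
python3 - <<'E'
from h import *
go([.340,.360,.30],20)
E
```

```text
t 0.45 p [0.158  0.5006 0.2387] F [-0.1  0.1 -0.1] gap 0.0885 xaxis [ 0.301  0.954 -0.   ] yax [-0. -0. -1.] yaw 72.48 j [ 1.04  0.31  1.5   0.    1.33 -0.22]
shift [-0.3966 -0.3066 -1.0793]  turn [ 0.000e+00  5.831e-01 -1.000e-04] dyaw -52.5 j6 -0.22 world d [ 0.182  -0.1406  0.0613]
```

Emit:
step_arm --series '[-0.36,-0.3,-0.98,0,0.583,0,1,-0.36,-0.3,-0.98,0,0.583,0,1,-0.36,-0.3,-0.98,0,0.583,0,1,-0.36,-0.3,-0.98,0,0.583,0,1,-0.36,-0.3,-0.98,0,0.583,0,1,-0.36,-0.3,-0.98,0,0.583,0,1]'

```text
clock: 1.2
eef_pos: [0.3235, 0.3728, 0.2987]
tool_rot: [0.696, 0.123, -0.123, -0.696]
ft_force: [-0.1, -0.4, 1.3]
finger_gap: 0.0884
```

```bash
python3 - <<'E'
from h import *
go([.487,.275,.30],-10.4)
shot("wrist","w1")
E
```

```text
t 1.2 p [0.3235 0.3728 0.2987] F [-0.1 -0.4  1.3] gap 0.0884 xaxis [ 0.939  0.343 -0.   ] yax [-0. -0. -1.] yaw 20.06 j [0.62 0.2  1.48 0.   1.46 0.27]
shift [ 0.6004 -0.0064 -0.7399]  turn [ 0.      0.3385 -0.    ] dyaw -30.5 j6 0.27 world d [ 0.1635 -0.0978  0.0013]
```

View pics/w1.png

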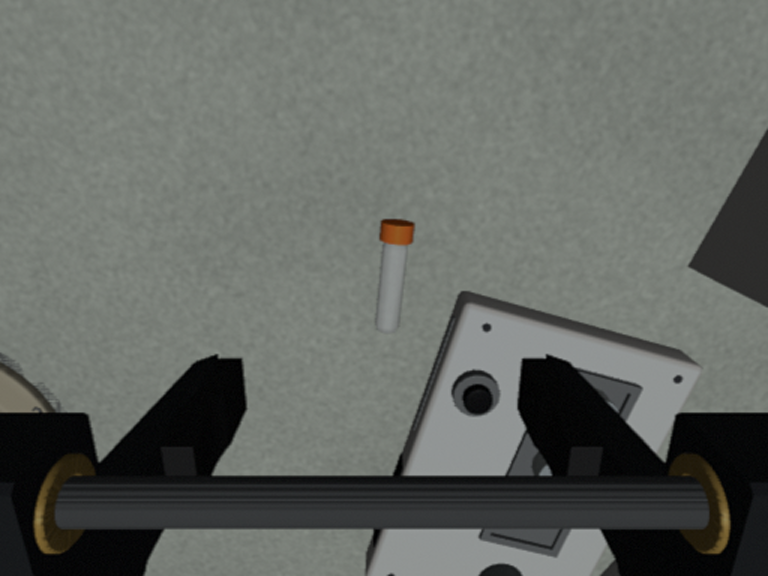

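Emit:
step_arm --series '[0.6,0,-0.74,0,0.339,0,1,0.6,0,-0.74,0,0.339,0,1,0.6,0,-0.74,0,0.339,0,1,0.6,0,-0.74,0,0.339,0,1,0.6,0,-0.74,0,0.339,0,1]'

```text
clock: 1.88
eef_pos: [0.4862, 0.2754, 0.2985]
tool_rot: [0.704, -0.064, 0.063, -0.704]
ft_force: [-0.6, 0.9, -0.7]
finger_gap: 0.0882
```

```bash
python3 - <<'E'
from h import *
go([.590,.186,.28],-10.4)
shot("wrist","w2")
E
```

```text
t 1.88 p [0.4862 0.2754 0.2985] F [-0.6  0.9 -0.7] gap 0.0882 xaxis [ 0.984 -0.179 -0.001] yax [-0.001  0.    -1.   ] yaw -10.31 j [0.31 0.36 1.28 0.   1.5  0.49]
shift [ 0.5907  0.0921 -0.3471]  turn [ 0.0001  0.001  -0.0004] dyaw -0.1 j6 0.49 world d [ 0.1038 -0.0894 -0.0185]
```

View pics/w2.png

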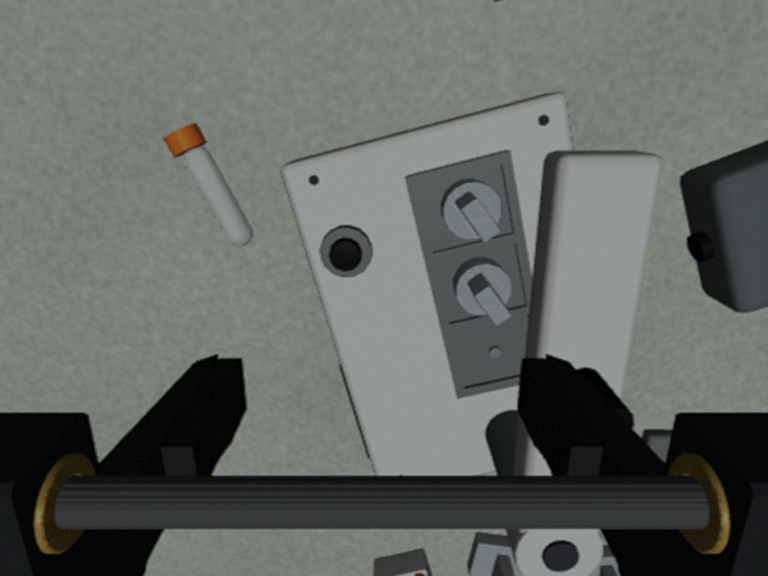

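```bash
python3 - <<'E'
from h import *
c=camera("wrist"); ct=camera("top"); cs=camera("side")
L=[[-41,100,45],[41,100,45],[-41,-100,45],[-100,55,52],[0,-64,45]]
px=np.array([[407,178],[510,151],[457,398],[345,254],[494,352]])/1.5
Lt=[[-41,100,45],[-41,-100,45],[-41+82,100,45],[-100,55,52]]; pt=np.array([[147,380],[469,312],[128,255],[230,458]])/5+[115,150]
Ls=[[-41,100,45],[-41,-100,45],[-100,55,52]]; ps=np.array([[168,338],[465,448],[174,430]])/4.5+[90,105]
A=(c,np.array(L)/1e3,px);B=(ct,np.array(Lt)/1e3,pt);C=(cs,np.array(Ls)/1e3,ps)
for o in ([A],[B],[C],[A,B,C]):
    p,e=fitpose(o,[.556,.207,.06],0); print(p[:2].round(4),np.degrees(p[2]).round(2),e.round(2))
    Rz=R.from_euler('z',p[2]).as_matrix()
    for n,q in [("hinge",[0,-.15,0]),("bay0",[0,-.064,0]),("bay2",[0,.064,0]),("btn",[-.1,.055,0])]: print(n,(Rz@q+[p[0],p[1],0]).round(4)[:2],end=" ")
    print()
E
```

```text
[0.5574 0.2073] 3.85 1.31
hinge [0.5674 0.0576] bay0 [0.5617 0.1434] bay2 [0.5531 0.2711] btn [0.4539 0.2554] 
[0.556  0.2084] 4.22 0.64
hinge [0.567  0.0588] bay0 [0.5607 0.1446] bay2 [0.5513 0.2722] btn [0.4522 0.2559] 
[0.558 0.206] 3.69 0.6
hinge [0.5676 0.0563] bay0 [0.5621 0.1422] bay2 [0.5539 0.2699] btn [0.4547 0.2545] 
[0.5573 0.2073] 3.91 1.45
hinge [0.5675 0.0576] bay0 [0.5617 0.1434] bay2 [0.553  0.2711] btn [0.4538 0.2554]
```

Emit:
step_arm --series '[0.59,0.09,-0.349,0,0,0,1,0.59,0.09,-0.349,0,0,0,1,0.59,0.09,-0.349,0,0,0,1,0.59,0.3,-0.349,0,0,0,1,0.59,0.54,-0.349,0,0,0,1,0.59,0.54,-0.349,0,0,0,1,0.59,0.54,-0.349,0,0,0,0.4,0.59,0.54,-0.349,0,0,0,0.2,0.59,0.54,-0.349,0,0,0,0,0.59,0.54,-0.349,0,0,0,0,0.59,0.54,-0.349,0,0,0,0]' --newtons 10

```text
clock: 3.45
eef_pos: [0.59, 0.1848, 0.1909]
tool_rot: [-0.704, 0.065, -0.065, 0.704]
ft_force: [0.2, 0.3, -0.1]
finger_gap: 0.0404
```

```bash
python3 - <<'E'
from h import *
s,Rm=st()
P=s["eef_pos"]; h=np.array([.5675,.0576,P[2]])
v=P-h; print("r",np.linalg.norm(v[:2]),"ang",np.degrees(np.arctan2(v[1],v[0])))
rad=np.linalg.norm(v[:2]); a0=np.degrees(np.arctan2(v[1],v[0]))
for k in range(1,13):
    d=-6.3*k; a=np.radians(a0+d); q=h+[rad*np.cos(a),rad*np.sin(a),0]
    print((Rm.T@(q-P)/.2).round(3),round(-d/90,3),a0+d)
E
```

```text
t 3.45 p [0.59   0.1848 0.1909] F [ 0.2  0.3 -0.1] gap 0.0404 xaxis [ 0.983 -0.182  0.   ] yax [ 0. -0. -1.] yaw -10.5 j [ 0.11  0.56  1.26 -0.    1.32  0.3 ]
r 0.12918290455068832 ang 79.9521967892046
[ 0.071  0.    -0.003] 0.07 73.65219678920461
[ 0.141  0.    -0.014] 0.14 67.35219678920461
[ 0.209  0.    -0.033] 0.21 61.05219678920461
[ 0.275  0.    -0.059] 0.28 54.7521967892046
[ 0.338  0.    -0.092] 0.35 48.452196789204606
[ 0.397  0.    -0.132] 0.42 42.15219678920461
[ 0.451  0.    -0.178] 0.49 35.852196789204605
[ 0.5   0.   -0.23] 0.56 29.552196789204608
[ 0.542  0.    -0.287] 0.63 23.25219678920461
[ 0.578  0.    -0.348] 0.7 16.952196789204606
[ 0.608  0.    -0.413] 0.77 10.65219678920461
[ 0.629  0.    -0.48 ] 0.84 4.352196789204612
```

Emit:
step_arm --series '[0,0,0,0,0,0,0,0,0,0,0,0,0,0,0,0,0,0,0,0,0,0,0,0,0,0,0,0]' --newtons 10

```text
clock: 3.95
eef_pos: [0.59, 0.1848, 0.1907]
tool_rot: [0.704, -0.065, 0.065, -0.704]
ft_force: [-0.3, 0.3, 0.7]
finger_gap: 0.0194
```

Emit:
step_arm --series '[0.071,0,-0.003,0,0.07,0,0,0.141,0,-0.014,0,0.14,0,0,0.209,0,-0.033,0,0.21,0,0,0.275,0,-0.059,0,0.28,0,0,0.338,0,-0.092,0,0.35,0,0,0.397,0,-0.132,0,0.42,0,0,0.451,0,-0.178,0,0.49,0,0,0.5,0,-0.23,0,0.56,0,0,0.542,0,-0.287,0,0.63,0,0,0.578,0,-0.348,0,0.7,0,0,0.608,0,-0.413,0,0.77,0,0,0.629,0,-0.48,0,0.84,0,0]'

```text
clock: 5.45
eef_pos: [0.6948, 0.0676, 0.1907]
tool_rot: [0.517, -0.485, 0.482, -0.515]
ft_force: [-12.9, 3.1, 4.4]
finger_gap: 0.0196
```

Emit:
step_arm --series '[0,0,0,0,0,0,0,0,0,0,0,0,0,0,0,0,0,0,0,0,0.5,0,0,0,0,0,0,0.5,0,0,0,0,0,0,0.5,0,0,0,0,0,0,0.5,0,-0.3,0,0,0,0,0.5,0,-0.5,0,0,0,0,0.5]'

```text
clock: 6.45
eef_pos: [0.6963, 0.0676, 0.2935]
tool_rot: [-0.516, 0.482, -0.483, 0.517]
ft_force: [0.7, -0.3, 0.1]
finger_gap: 0.0444
```

```bash
python3 - <<'E'
from h import *
s,Rm=st()
shot("top","t3"); shot("wrist","w3")
E
```

```text
t 6.45 p [0.6963 0.0676 0.2935] F [ 0.7 -0.3  0.1] gap 0.0444 xaxis [ 0.068 -0.998  0.   ] yax [ 0.002 -0.    -1.   ] yaw -86.1 j [-0.07  0.72  0.72  0.    1.69  1.43]
```

View pics/t3.png

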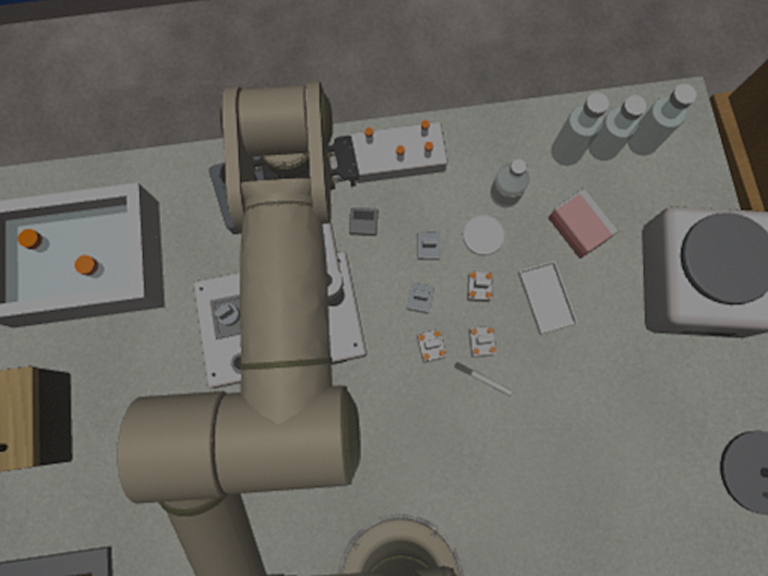

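View pics/w3.png

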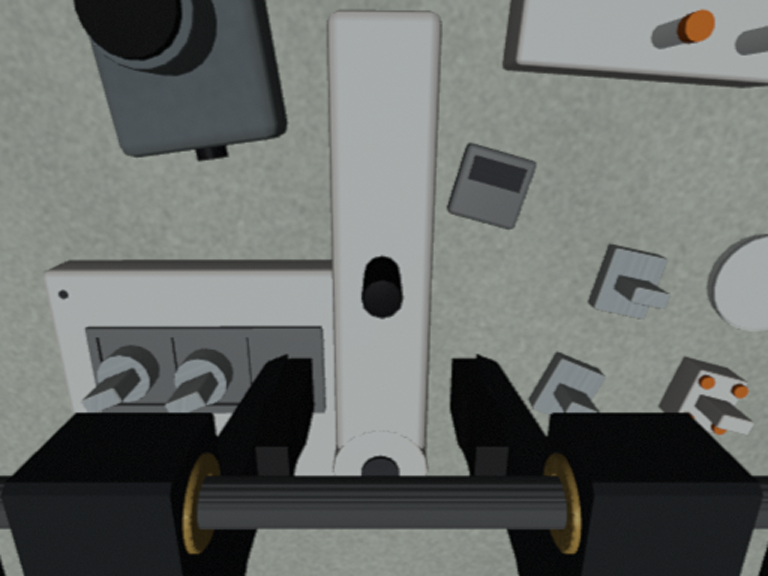

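```bash
python3 - <<'E'
from h import *
go([.55,.16,.31],-40)
E
```

```text
t 6.55 p [0.6971 0.0675 0.2962] F [ 0.2 -0.4  1. ] gap 0.044 xaxis [ 0.068 -0.998  0.001] yax [ 0.009 -0.001 -1.   ] yaw -86.1 j [-0.07  0.72  0.72  0.    1.69  1.43]
shift [-0.5113 -0.0761 -0.7019]  turn [-0.0052 -0.5122  0.0031] dyaw 46.1 j6 1.43 world d [-0.1471  0.0925  0.0138]
```

Emit:
step_arm --series '[-0.51,-0.08,-0.7,0,-0.512,0,0.5,-0.51,-0.08,-0.7,0,-0.512,0,0.5,-0.51,-0.08,-0.7,0,-0.512,0,0.5,-0.51,-0.08,-0.7,0,-0.512,0,0.5,-0.51,-0.08,-0.7,0,-0.512,0,0.5,-0.51,-0.08,-0.7,0,-0.512,0,0.5,-0.51,-0.08,-0.7,0,-0.512,0,0.5]'

```text
clock: 7.42
eef_pos: [0.5495, 0.1597, 0.3062]
tool_rot: [0.664, -0.243, 0.242, -0.664]
ft_force: [0.3, -1.0, -0.2]
finger_gap: 0.0442
```

```bash
python3 - <<'E'
from h import *
s,Rm=st()
c=shot("wrist","w4"); np.savez("w4.npz",mtx=c["mtx"],pose=c["pose"])
E
```

```text
t 7.42 p [0.5495 0.1597 0.3062] F [ 0.3 -1.  -0.2] gap 0.0442 xaxis [ 0.765 -0.644 -0.001] yax [-0.001 -0.    -1.   ] yaw -40.09 j [ 0.08  0.38  1.22 -0.    1.53  0.78]
```

View pics/w4.png

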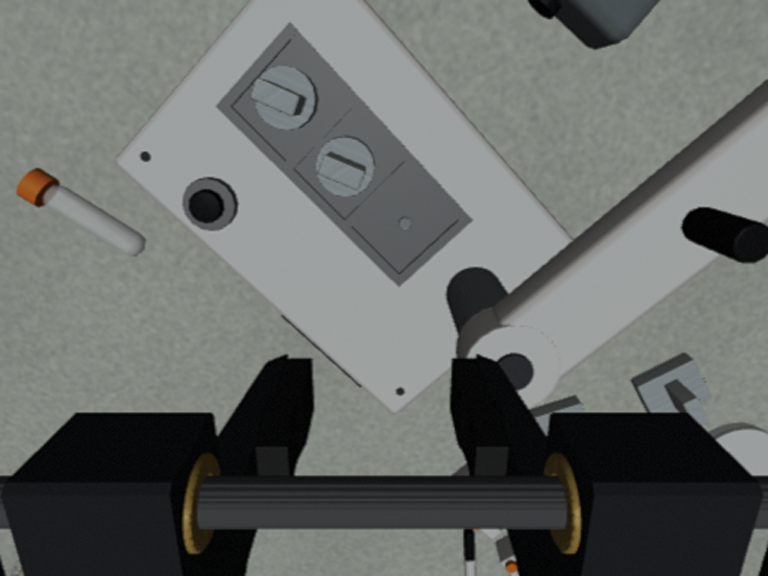

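```bash
python3 - <<'E'
from h import *
im=cv2.imread("pics/w4.png"); cv2.imwrite("pics/w4c.png",cv2.resize(im[10:300,200:490],None,fx=2.5,fy=2.5,interpolation=cv2.INTER_CUBIC))
E
```

```text
(no output)
```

View pics/w4c.png

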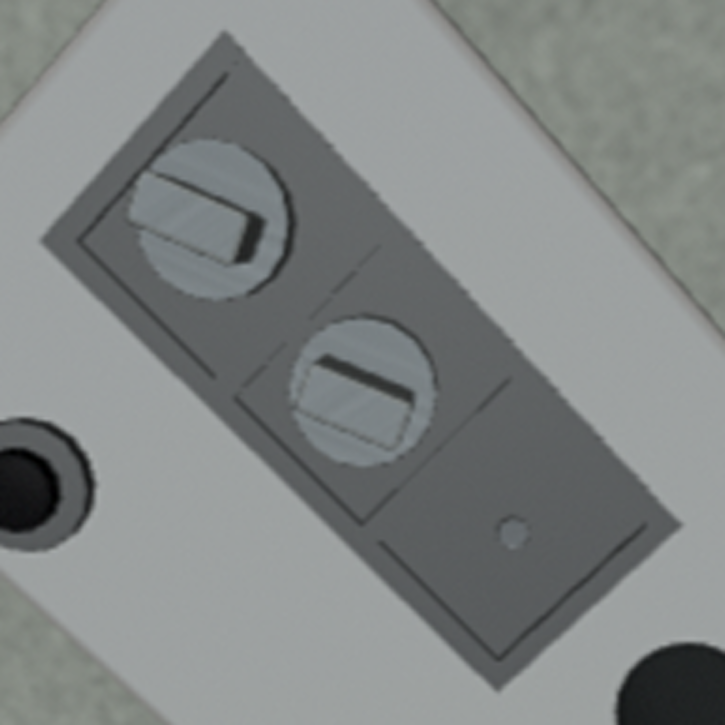

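```bash
python3 - <<'E'
from h import *
c=np.load("w4.npz")
m=lambda p:(np.array(p)/2.5+[200,10])/1.5
for n,p in [("puck2",[[150,170],[250,213],[235,262],[128,220]]),("puck1",[[318,362],[412,402],[397,450],[297,405]])]:
    q=onz(c,m(p),.098); d=q[1]-q[0]+q[2]-q[3]; w=q[3]-q[0]+q[2]-q[1]
    print(n,q.mean(0).round(4),"L",np.linalg.norm(d)/2,"W",np.linalg.norm(w)/2,"long ang",np.degrees(np.arctan2(d[1],d[0])))
print("disc top",onz(c,m([[214,219],[363,391]]),.062).round(4).tolist())
L=np.array([[41,100,45],[-41,100,45],[41,-100,45],[-41,-100,45],[0,-64,45]])/1e3
p,e=fitpose([(c,L,m([[223,30],[40,240],[682,523],[498,690],[512,532]]))],[.556,.207,.06],0); print(p[:2],np.degrees(p[2]),e)
go([.5515,.2715,.20],0)
E
```

```text
puck2 [0.5561 0.272  0.098 ] L 0.028186427171974938 W 0.013318995195520192 long ang -61.679012549118994
puck1 [0.557  0.2083 0.098 ] L 0.028455409722014536 W 0.01322517919834552 long ang -63.62568802076734
disc top [[0.5559, 0.2723, 0.062], [0.5566, 0.2086, 0.062]]
[0.5575129  0.20730828] 4.167038215981841 0.4099352212493841
t 7.47 p [0.5496 0.1597 0.3063] F [-0.2  0.1  0.2] gap 0.0439 xaxis [ 0.765 -0.644 -0.   ] yax [-0.001 -0.    -1.   ] yaw -40.08 j [0.08 0.38 1.22 0.   1.53 0.78]
shift [-0.3525  0.5317  0.4341]  turn [ 1.000e-04 -4.453e-01 -3.000e-04] dyaw 40.1 j6 0.78 world d [ 0.0019  0.1118 -0.1063]
```

```bash
python3 - <<'E'
from h import *
go([.556,.2721,.16],28)
E
```

```text
t 7.47 p [0.5496 0.1597 0.3063] F [-0.2  0.1  0.2] gap 0.0439 xaxis [ 0.765 -0.644 -0.   ] yax [-0.001 -0.    -1.   ] yaw -40.08 j [0.08 0.38 1.22 0.   1.53 0.78]
shift [-0.3371  0.7317  0.451 ]  turn [ 1.000e-04 -7.565e-01 -4.000e-04] dyaw 68.1 j6 0.78 world d [ 0.0064  0.1124 -0.1463]
```

Emit:
step_arm --series '[-0.337,0.2,0.451,0,-0.756,0,0.5,-0.337,0.2,0.451,0,-0.756,0,0.5,-0.337,0.2,0.451,0,-0.756,0,0.5,-0.337,0.2,0.451,0,-0.756,0,0.5,-0.337,0.2,0.451,0,-0.756,0,0.5,-0.337,0.2,0.451,0,-0.756,0,0.5,-0.337,0.4,0.451,0,-0.756,0,0.5,-0.337,0.73,0.451,0,-0.756,0,0.5,-0.337,0.73,0.451,0,-0.756,0,0.5,-0.337,0.73,0.451,0,-0.756,0,0.5]'

```text
clock: 8.72
eef_pos: [0.5569, 0.2724, 0.1628]
tool_rot: [-0.686, -0.172, 0.17, 0.686]
ft_force: [-0.1, -0.5, 0.5]
finger_gap: 0.0439
```

```bash
python3 - <<'E'
from h import *
go([.556,.2721,.068],28)
shot("wrist","w5")
E
```

```text
t 8.72 p [0.5569 0.2724 0.1628] F [-0.1 -0.5  0.5] gap 0.0439 xaxis [0.883 0.469 0.002] yax [ 0.002  0.001 -1.   ] yaw 28.0 j [ 0.27  0.58  1.3  -0.    1.26 -0.22]
shift [-0.0056  0.4739  0.001 ]  turn [ 0.0004 -0.      0.0016] dyaw 0.0 j6 -0.22 world d [-0.0009 -0.0003 -0.0948]
```

View pics/w5.png

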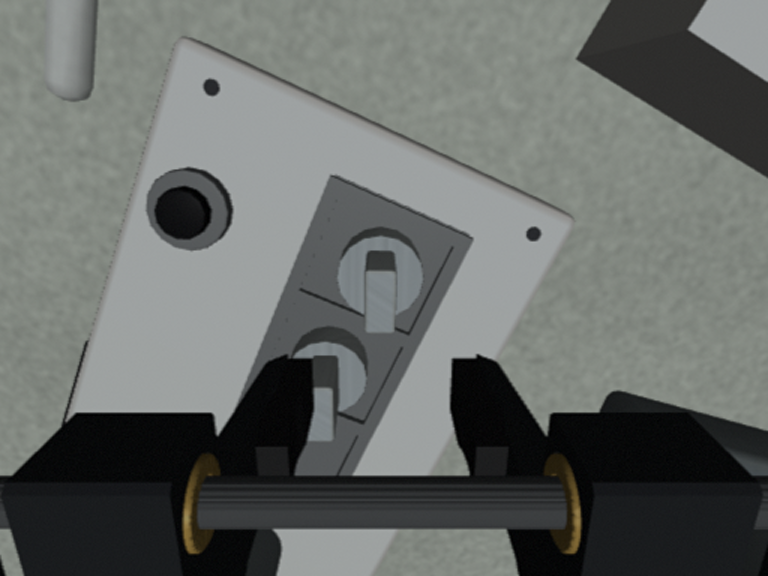

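Emit:
step_arm --series '[-0.003,0.3,0,0,0,0,0.5,-0.003,0.46,0,0,0,0,0.5,-0.003,0.46,0,0,0,0,0.5,-0.003,0.46,0,0,0,0,0.2,-0.003,0.46,0,0,0,0,0,-0.003,0.46,0,0,0,0,0,-0.003,0.46,0,0,0,0,0,-0.003,0.46,0,0,0,0,0,-0.003,0.46,0,0,0,0,0]' --newtons 25

```text
clock: 9.9
eef_pos: [0.5559, 0.272, 0.0697]
tool_rot: [-0.686, -0.172, 0.171, 0.686]
ft_force: [-0.1, 0.4, 7.0]
finger_gap: 0.0139
```

Emit:
step_arm --series '[0,0,0,0,0,0,0,0,0,0,0,0,0,0,0,-0.2,0,0,0,0,0,0,-0.6,0,0,0,0,0,0,-0.8,0,0,0,0,0,0,-0.8,0,0,0,0,0]'

```text
clock: 10.65
eef_pos: [0.5566, 0.2723, 0.2331]
tool_rot: [-0.686, -0.174, 0.168, 0.686]
ft_force: [-0.1, 0.3, -1.7]
finger_gap: 0.0141
```

```bash
python3 - <<'E'
from h import *
go([.537,-.381,.25],28)
ct=camera("top"); cs=camera("side")
t2=lambda p:np.array(p)/5+[260,130]; s2=lambda p:np.array(p)/4+[230,150]
L=np.array([[70,40,16],[70,-40,16],[-70,-40,16],[-70,40,16]])/1e3
p,e=fitpose([(ct,L,t2([[432,258],[549,222],[620,425],[503,465]])),(cs,L,s2([[513,465],[636,500],[601,724],[465,683]]))],[.5,-.385,.13],0)
print("tray",p,np.degrees(p[2]),e); Rz=R.from_euler('z',p[2]).as_matrix()
for x in (.033,-.033): print((Rz@[x,0,0])[:2]+p[:2])
shot("side","s3")
E
```

```text
t 10.65 p [0.5566 0.2723 0.2331] F [-0.1  0.3 -1.7] gap 0.0141 xaxis [0.883 0.47  0.008] yax [ 0.008  0.002 -1.   ] yaw 28.03 j [ 0.27  0.53  1.2   0.    1.41 -0.22]
shift [-1.6209 -0.0921 -2.8375]  turn [0.0011 0.0003 0.005 ] dyaw -0.0 j6 -0.22 world d [-0.0196 -0.6533  0.0169]
tray [ 0.50449079 -0.38600255  0.14491464] 8.30299705837929 1.389062834359379
[ 0.5371449  -0.38123708]
[ 0.47183669 -0.39076801]
```

View pics/s3.png

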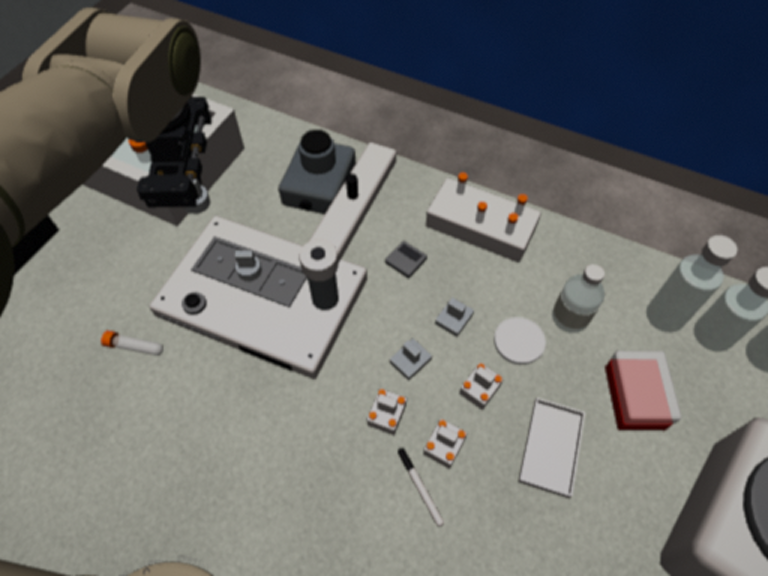

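Emit:
step_arm --series '[-0.1,-0.18,-0.175,0,0,0,0,-0.3,-0.18,-0.5,0,0,0,0,-0.54,-0.18,-0.946,0,0,0,0,-0.54,-0.18,-0.946,0,0,0,0,-0.54,-0.18,-0.946,0,0,0,0]'

```text
clock: 11.42
eef_pos: [0.5485, 0.0511, 0.2627]
tool_rot: [-0.686, -0.168, 0.171, 0.687]
ft_force: [0.0, 0.6, -2.3]
finger_gap: 0.014
```

Emit:
step_arm --series '[-0.1,0,-0.175,0,0,0,0,-0.3,0,-0.5,0,0,0,0,-0.54,0,-0.946,0,0,0,0,-0.54,0,-0.946,0,0,0,0,-0.54,0,-0.946,0,0,0,0]'

```text
clock: 12.05
eef_pos: [0.5421, -0.1658, 0.2626]
tool_rot: [-0.686, -0.169, 0.171, 0.687]
ft_force: [0.2, 1.2, -2.0]
finger_gap: 0.0137
```

```bash
python3 - <<'E'
from h import *
go([.537,-.381,.15],28)
E
```

```text
t 12.05 p [ 0.5421 -0.1658  0.2626] F [ 0.2  1.2 -2. ] gap 0.0137 xaxis [ 0.884  0.467 -0.002] yax [-0.003  0.001 -1.   ] yaw 27.82 j [-0.5   0.39  1.32 -0.    1.43 -0.99]
shift [-0.5236  0.5615 -0.9415]  turn [-0.0017 -0.002  -0.0013] dyaw 0.2 j6 -0.99 world d [-0.0051 -0.2152 -0.1126]
```

Emit:
step_arm --series '[-0.2,0,-0.36,0,0,0,0,-0.524,0,-0.941,0,0,0,0,-0.524,0,-0.941,0,0,0,0,-0.524,0,-0.941,0,0,0,0,-0.524,0.4,-0.941,0,0,0,0,-0.524,0.75,-0.941,0,0,0,0,-0.524,0.75,-0.941,0,0,0,0,-0.524,0.75,-0.941,0,0,0,0]'

```text
clock: 13.05
eef_pos: [0.5383, -0.3766, 0.1118]
tool_rot: [-0.684, -0.171, 0.173, 0.688]
ft_force: [0.6, 0.1, -1.9]
finger_gap: 0.0136
```

```bash
python3 - <<'E'
from h import *
go([.537,-.381,.033],28)
shot("wrist","w6"); shot("side","s4",(230,150,400,335),4)
E
```

```text
t 13.05 p [ 0.5383 -0.3766  0.1118] F [ 0.6  0.1 -1.9] gap 0.0136 xaxis [ 0.882  0.471 -0.001] yax [-0.004  0.004 -1.   ] yaw 28.11 j [-0.79  0.72  1.2   0.    1.23 -1.28]
shift [-0.0155  0.3941 -0.0184]  turn [-0.0037  0.0012 -0.0009] dyaw -0.1 j6 -1.28 world d [-0.0013 -0.0044 -0.0788]
```

View pics/w6.png

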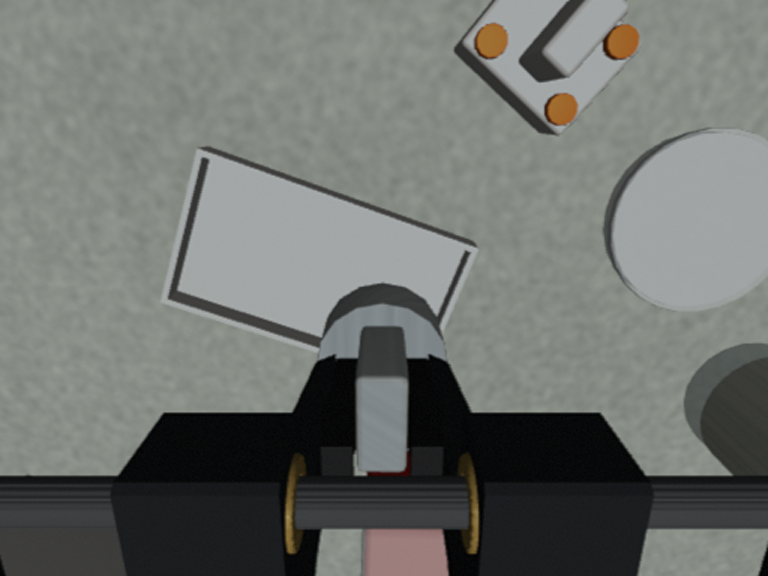

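View pics/s4.png

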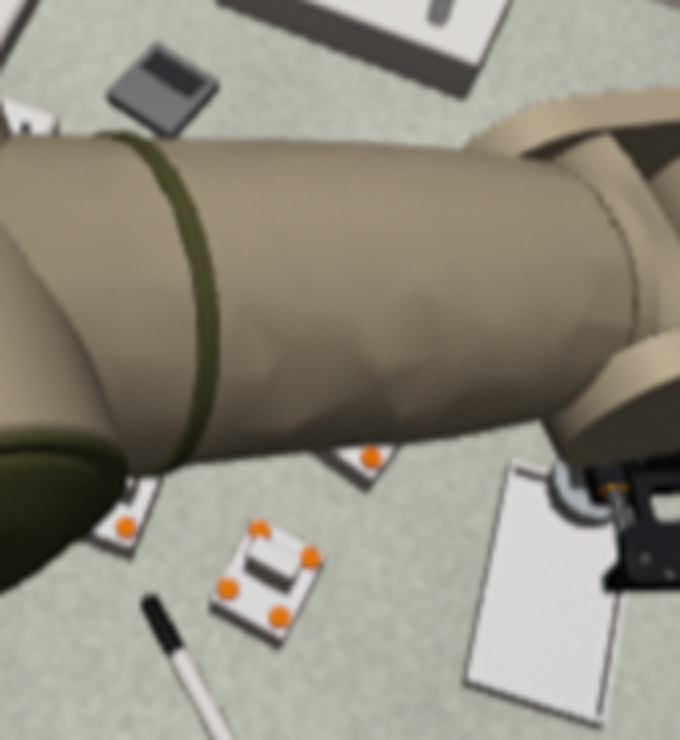

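```bash
python3 - <<'E'
from h import *
c=camera("wrist")
L=np.array([[-70,40,16],[70,40,16],[-70,-40,16]])/1e3
p,e=fitpose([(c,L,np.array([[202,148],[477,245],[165,300]])/1.5)],[.5,-.385,.13],0)
print("tray",p,np.degrees(p[2]),e); Rz=R.from_euler('z',p[2]).as_matrix()
for x in (.033,-.033): print((Rz@[x,0,0])[:2]+p[:2])
go([.537,-.381,.033],28)
E
```

```text
tray [ 0.50923499 -0.38958294  0.14966823] 8.575357632218555 1.1100191627065783
[ 0.54186607 -0.38466231]
[ 0.47660391 -0.39450357]
t 13.2 p [ 0.5393 -0.3787  0.1162] F [-0.5 -0.5 -2.1] gap 0.0137 xaxis [0.882 0.471 0.001] yax [ 0.002 -0.002 -1.   ] yaw 28.07 j [-0.79  0.71  1.2   0.    1.23 -1.28]
shift [-0.0159  0.4161 -0.0035]  turn [0.0014 0.0007 0.0005] dyaw -0.1 j6 -1.28 world d [-0.0023 -0.0023 -0.0832]
```

Emit:
step_arm --series '[-0.016,0.2,-0.016,0,0,0,0,-0.016,0.36,-0.016,0,0,0,0,-0.016,0.405,-0.016,0,0,0,0,-0.016,0.405,-0.016,0,0,0,0,-0.016,0.405,-0.016,0,0,0,0]'

```text
clock: 13.82
eef_pos: [0.5378, -0.3839, 0.0357]
tool_rot: [0.687, 0.172, -0.171, -0.685]
ft_force: [-0.4, -0.0, -0.6]
finger_gap: 0.0137
```

Emit:
step_arm --series '[0,0,0,0,0,0,0,0,0.008,0,0,0,0,0,0,0.008,0,0,0,0,0.4,0,0.008,0,0,0,0,0.4,0,0.008,0,0,0,0,0.4,0,0.008,0,0,0,0,0.4,0,-0.3,0,0,0,0,0.4,0,-0.7,0,0,0,0,0.4,0,-0.7,0,0,0,0,0.4]'

```text
clock: 14.95
eef_pos: [0.538, -0.3842, 0.1783]
tool_rot: [0.688, 0.172, -0.17, -0.684]
ft_force: [-0.3, 0.8, 0.5]
finger_gap: 0.0351
```

```bash
python3 - <<'E'
from h import *
go([.557,.0,.28],27)
shot("wrist","w7")
E
```

```text
t 14.95 p [ 0.538  -0.3842  0.1783] F [-0.3  0.8  0.5] gap 0.0351 xaxis [0.883 0.47  0.002] yax [ 0.005 -0.005 -1.   ] yaw 28.02 j [-0.8   0.66  1.12 -0.    1.35 -1.29]
shift [ 0.9873 -0.5175  1.6476]  turn [0.0043 0.0114 0.0013] dyaw -1.0 j6 -1.29 world d [0.019  0.3842 0.1017]
```

View pics/w7.png

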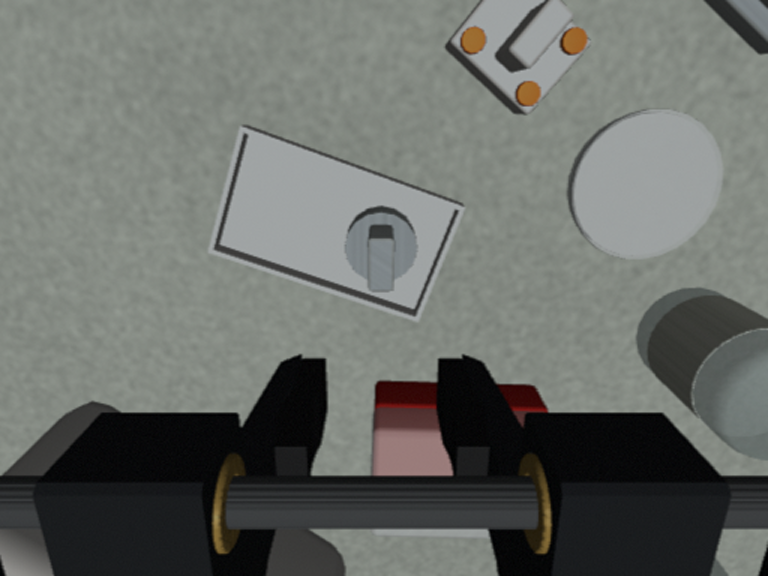

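Emit:
step_arm --series '[0.2,-0.3,0.33,0,0,0,0.5,0.5,-0.5,0.84,0,0,0,0.5,0.59,-0.5,0.98,0,0.01,0,0.5,0.59,-0.5,0.98,0,0.01,0,0.5,0.59,-0.5,0.98,0,0.01,0,0.5]'

```text
clock: 15.62
eef_pos: [0.5495, -0.1516, 0.2738]
tool_rot: [-0.687, -0.167, 0.167, 0.687]
ft_force: [-0.8, 0.2, -0.0]
finger_gap: 0.044
```

Emit:
step_arm --series '[0.2,0,0.33,0,0,0,0.5,0.5,0,0.84,0,0,0,0.5,0.59,0,0.98,0,0,0,0.5,0.59,0,0.98,0,0,0,0.5,0.59,0,0.98,0,0,0,0.5]'

```text
clock: 16.25
eef_pos: [0.5647, 0.0749, 0.2718]
tool_rot: [-0.687, -0.166, 0.168, 0.687]
ft_force: [0.0, -0.7, -0.5]
finger_gap: 0.0441
```

```bash
python3 - <<'E'
from h import *
go([.557,.2083,.16],27)
E
```

```text
t 16.25 p [0.5647 0.0749 0.2718] F [ 0.  -0.7 -0.5] gap 0.0441 xaxis [ 0.889  0.458 -0.002] yax [-0.003  0.    -1.   ] yaw 27.28 j [-0.07  0.39  1.3   0.    1.45 -0.55]
shift [0.273  0.5594 0.6097]  turn [-0.001   0.0032 -0.0016] dyaw -0.3 j6 -0.55 world d [-0.0077  0.1334 -0.1118]
```

Emit:
step_arm --series '[0.15,0,0.3,0,0,0,0.5,0.273,0,0.61,0,0,0,0.5,0.273,0,0.61,0,0,0,0.5,0.273,0.3,0.61,0,0,0,0.5,0.273,0.56,0.61,0,0,0,0.5,0.273,0.56,0.61,0,0,0,0.5,0.273,0.56,0.61,0,0,0,0.5]'

```text
clock: 17.12
eef_pos: [0.5591, 0.2058, 0.1637]
tool_rot: [0.688, 0.166, -0.164, -0.687]
ft_force: [-0.1, 0.0, 0.5]
finger_gap: 0.044
```

```bash
python3 - <<'E'
from h import *
r.state(); camera("top")
go([.557,.2083,.068],27)
E
```

```text
t 17.18 p [0.5592 0.2061 0.1641] F [-0.4  0.1 -0.6] gap 0.044 xaxis [0.891 0.455 0.004] yax [ 0.004  0.    -1.   ] yaw 27.06 j [ 0.16  0.53  1.38 -0.    1.23 -0.32]
shift [-0.0067  0.4807  0.0152]  turn [0.0008 0.0007 0.0023] dyaw -0.1 j6 -0.32 world d [-0.0022  0.0022 -0.0961]
```

Emit:
step_arm --series '[-0.006,0.3,0.014,0,0,0,0.5,-0.006,0.475,0.014,0,0,0,0.5,-0.006,0.475,0.014,0,0,0,0.5,-0.006,0.475,0.014,0,0,0,0.5,-0.006,0.475,0.014,0,0,0,0,-0.006,0.475,0.014,0,0,0,0,-0.006,0.475,0.014,0,0,0,0,-0.006,0.475,0.014,0,0,0,0,-0.006,0.475,0.014,0,0,0,0,-0.006,0.475,0.014,0,0,0,0,-0.006,0.475,0.014,0,0,0,0]'

```text
clock: 18.55
eef_pos: [0.5557, 0.2088, 0.0671]
tool_rot: [0.687, 0.166, -0.166, -0.687]
ft_force: [-0.3, -0.1, 5.6]
finger_gap: 0.0138
```

Emit:
step_arm --series '[0,-0.2,0,0,0,0,0,0,-0.6,0,0,0,0,0,0,-1,0,0,0,0,0,0,-1,0,0,0,0,0,0,-1,0,0,0,0,0]'

```text
clock: 19.18
eef_pos: [0.556, 0.2089, 0.2684]
tool_rot: [0.687, 0.167, -0.164, -0.687]
ft_force: [-0.8, 0.7, -1.5]
finger_gap: 0.0138
```

```bash
python3 - <<'E'
from h import *
go([.473,-.393,.27],27)
E
```

```text
t 19.18 p [0.556  0.2089 0.2684] F [-0.8  0.7 -1.5] gap 0.0138 xaxis [0.89  0.456 0.004] yax [ 0.004  0.001 -1.   ] yaw 27.12 j [ 0.16  0.45  1.23  0.    1.46 -0.31]
shift [-1.7416 -0.0115 -2.4895]  turn [0.0007 0.0014 0.0023] dyaw -0.1 j6 -0.31 world d [-0.083  -0.6019  0.0016]
```

Emit:
step_arm --series '[-0.1,0,-0.145,0,0,0,0,-0.3,0,-0.43,0,0,0,0,-0.5,0,-0.715,0,0,0,0,-0.58,0,-0.83,0,0,0,0,-0.58,0,-0.83,0,0,0,0]'

```text
clock: 19.8
eef_pos: [0.527, 0.0059, 0.2644]
tool_rot: [-0.687, -0.163, 0.166, 0.688]
ft_force: [-0.3, 0.9, -1.7]
finger_gap: 0.0138
```

Emit:
step_arm --series '[-0.1,0,-0.145,0,0,0,0,-0.3,0,-0.43,0,0,0,0,-0.5,0,-0.715,0,0,0,0,-0.58,0,-0.83,0,0,0,0,-0.58,0,-0.83,0,0,0,0]'

```text
clock: 20.42
eef_pos: [0.4998, -0.1937, 0.2646]
tool_rot: [-0.687, -0.164, 0.166, 0.688]
ft_force: [-0.2, 0.0, -2.1]
finger_gap: 0.0137
```

```bash
python3 - <<'E'
from h import *
go([.473,-.393,.13],27)
E
```

```text
t 20.43 p [ 0.4998 -0.1937  0.2646] F [-0.2  0.  -2.1] gap 0.0137 xaxis [ 0.891  0.453 -0.002] yax [-0.003  0.002 -1.   ] yaw 26.96 j [-0.59  0.32  1.42 -0.    1.41 -1.06]
shift [-0.57    0.6715 -0.8292]  turn [-0.0018 -0.0005 -0.0011] dyaw 0.0 j6 -1.06 world d [-0.0268 -0.1993 -0.1346]
```

Emit:
step_arm --series '[-0.2,0,-0.29,0,0,0,0,-0.4,0,-0.58,0,0,0,0,-0.57,0,-0.83,0,0,0,0,-0.57,0,-0.83,0,0,0,0,-0.57,0.35,-0.83,0,0,0,0,-0.57,0.7,-0.83,0,0,0,0,-0.57,0.7,-0.83,0,0,0,0,-0.57,0.7,-0.83,0,0,0,0]'

```text
clock: 21.42
eef_pos: [0.4754, -0.3915, 0.1274]
tool_rot: [0.687, 0.166, -0.166, -0.687]
ft_force: [0.6, -1.3, 0.3]
finger_gap: 0.0137
```

```bash
python3 - <<'E'
from h import *
c=shot("wrist","w8")
go([.473,-.393,.032],27)
E
```

```text
t 21.48 p [ 0.4757 -0.3922  0.1288] F [0.2 0.6 0.1] gap 0.014 xaxis [0.89  0.457 0.001] yax [ 0.002 -0.002 -1.   ] yaw 27.18 j [-0.88  0.61  1.35  0.    1.18 -1.35]
shift [-0.0143  0.484   0.004 ]  turn [0.0018 0.002  0.0005] dyaw -0.2 j6 -1.35 world d [-0.0027 -0.0008 -0.0968]
```

View pics/w8.png

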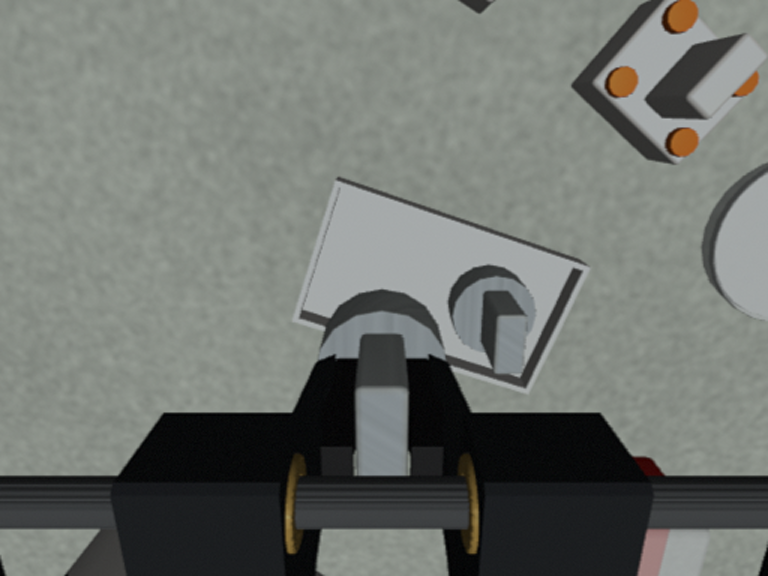

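Emit:
step_arm --series '[-0.014,0.2,0.004,0,0,0,0,-0.014,0.4,0.004,0,0,0,0,-0.014,0.492,0.004,0,0,0,0,-0.014,0.492,0.004,0,0,0,0,-0.014,0.492,0.004,0,0,0,0,-0.014,0.492,0.004,0,0,0,0,-0.014,0.492,0.004,0,0,0,0.35,-0.014,0.492,0.004,0,0,0,0.35,-0.014,0.492,0.004,0,0,0,0.35,-0.014,0.492,0.004,0,0,0,0.35]'

```text
clock: 22.72
eef_pos: [0.4717, -0.3928, 0.0284]
tool_rot: [0.687, 0.166, -0.166, -0.687]
ft_force: [-0.1, 0.5, -0.7]
finger_gap: 0.0311
```

Emit:
step_arm --series '[0,-0.3,0,0,0,0,0.35,0,-0.6,0,0,0,0,0.5,0,-1,0,0,0,0,0.5,0,-1,0,0,0,0,0.5,0,-1,0,0,0,0,0.5]'

```text
clock: 23.35
eef_pos: [0.4719, -0.393, 0.2294]
tool_rot: [0.688, 0.166, -0.165, -0.687]
ft_force: [-1.0, -0.6, -0.9]
finger_gap: 0.0442
```

```bash
python3 - <<'E'
from h import *
c=shot("wrist","w9")
go([.48,-.25,.25],-10)
E
```

```text
t 23.4 p [ 0.4716 -0.3926  0.2278] F [ 0.7 -0.9 -0.4] gap 0.0441 xaxis [ 0.89   0.456 -0.   ] yax [-0.  0. -1.] yaw 27.12 j [-0.88  0.52  1.22 -0.    1.4  -1.36]
shift [ 0.3624 -0.111   0.6156]  turn [-2.000e-04  4.124e-01 -2.000e-04] dyaw -37.1 j6 -1.36 world d [0.0084 0.1426 0.0222]
```

View pics/w9.png

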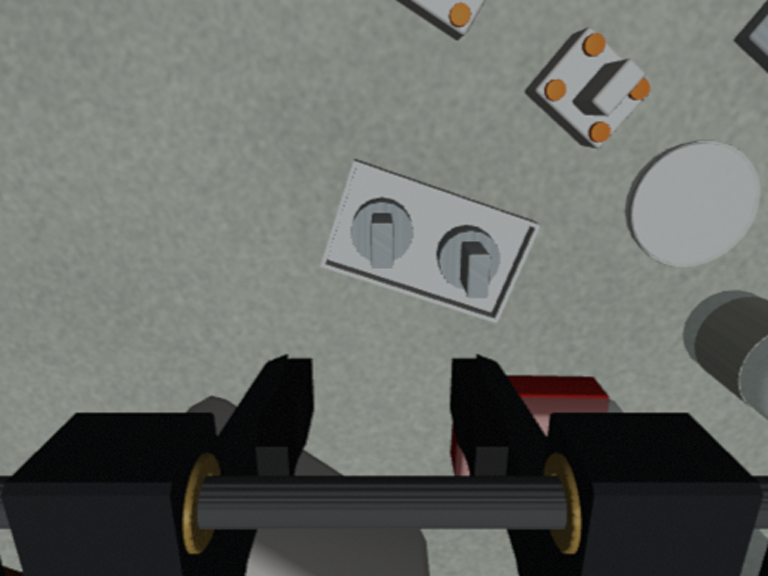

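Emit:
step_arm --series '[0.36,-0.2,0.55,0,0.4,0,0.5,0.36,-0.2,0.55,0,0.4,0,0.5,0.36,-0.2,0.55,0,0.4,0,0.5,0.36,-0.2,0.55,0,0.4,0,0.5,0.36,-0.2,0.55,0,0.4,0,0.5,0.36,-0.2,0.55,0,0.4,0,0.5]'

```text
clock: 24.15
eef_pos: [0.4854, -0.2621, 0.2673]
tool_rot: [-0.705, 0.055, -0.054, 0.705]
ft_force: [0.5, -0.2, 0.0]
finger_gap: 0.0441
```

```bash
python3 - <<'E'
from h import *
c=shot("wrist","w10"); np.savez("w10.npz",mtx=c["mtx"],pose=c["pose"])
st()
E
```

```text
t 24.2 p [ 0.4855 -0.2621  0.2676] F [-0.2  0.4 -0.7] gap 0.0439 xaxis [ 0.988 -0.154 -0.001] yax [-0.001  0.001 -1.   ] yaw -8.84 j [-0.71  0.35  1.37  0.    1.42 -0.55]
```

View pics/w10.png

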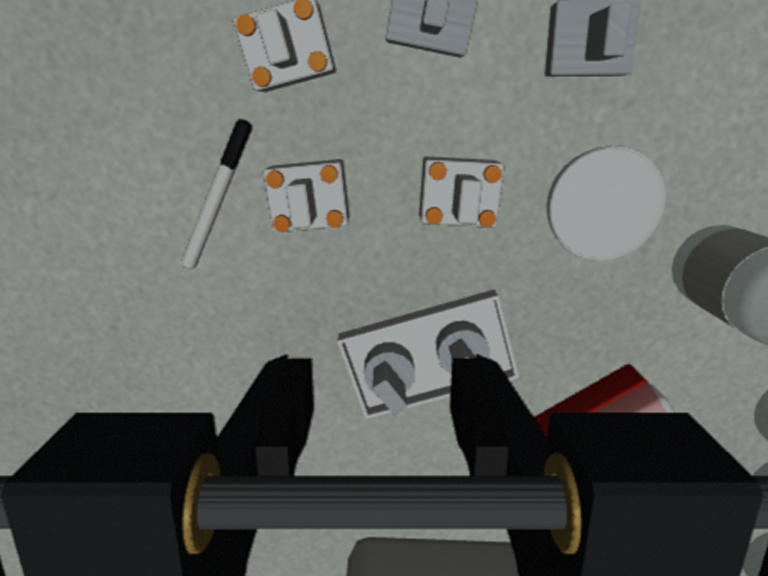

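```bash
cat >> h.py <<'E'
def caps(c,im=None):
    im=c["color"] if im is None else im
    big=cv2.resize(im,None,fx=4,fy=4,interpolation=cv2.INTER_CUBIC)
    hsv=cv2.cvtColor(big,cv2.COLOR_RGB2HSV); m=((hsv[...,0]<18)&(hsv[...,1]>150)&(hsv[...,2]>110)).astype(np.uint8)
    n,l,s,ce=cv2.connectedComponentsWithStats(m)
    o=[]
    for i in range(1,n):
        if s[i,4]>150: o.append(((ce[i]+.5)/4-.5).tolist()+[int(s[i,4])])
    return o
E
python3 - <<'E'
from h import *
c=camera("wrist")
o=caps(c); q=onz(c,[a[:2] for a in o],.036)
for a,b in zip(o,q): print(np.round(a,1),b.round(4))
E
```

```text
[ 201.5    5.3 1865. ] [ 0.4564 -0.1104  0.036 ]
[ 163.2   16.  1909. ] [ 0.4168 -0.1138  0.036 ]
[ 211.    40.3 1748. ] [ 0.4595 -0.143   0.036 ]
[ 173.7   50.5 1730. ] [ 0.4198 -0.1467  0.036 ]
[ 291.3  113.4 1409. ] [ 0.5315 -0.2281  0.036 ]
[ 327.9  115.4 1443. ] [ 0.5705 -0.2363  0.036 ]
[ 218.8  115.5 1405. ] [ 0.4533 -0.2183  0.036 ]
[ 182.6  119.  1431. ] [ 0.4136 -0.2159  0.036 ]
[ 288.8  143.5 1333. ] [ 0.5248 -0.2604  0.036 ]
[ 222.5  145.3 1312. ] [ 0.4513 -0.2511  0.036 ]
[ 324.3  145.4 1353. ] [ 0.5638 -0.2687  0.036 ]
[ 187.2  148.6 1342. ] [ 0.4115 -0.2488  0.036 ]
[411.8 263.8 616. ] [ 0.6591 -0.436   0.036 ]
```

```bash
python3 - <<'E'
from h import *
go([.5477,-.2484,.042],-12)
E
```

```text
t 24.25 p [ 0.4855 -0.2622  0.2677] F [-0.2  0.2 -0.4] gap 0.0438 xaxis [ 0.988 -0.154 -0.001] yax [-0.001  0.001 -1.   ] yaw -8.85 j [-0.71  0.35  1.36 -0.    1.42 -0.55]
shift [0.2977 1.1284 0.1153]  turn [-0.0003  0.035  -0.0006] dyaw -3.1 j6 -0.55 world d [ 0.0622  0.0138 -0.2257]
```

Emit:
step_arm --series '[0.298,0.2,0.115,0,0.035,0,0.5,0.298,0.4,0.115,0,0.035,0,0.5,0.298,0.7,0.115,0,0.035,0,0.5,0.298,0.85,0.115,0,0.035,0,0.5,0.298,0.85,0.115,0,0.035,0,0.5]'

```text
clock: 24.88
eef_pos: [0.5471, -0.248, 0.0963]
tool_rot: [-0.702, 0.075, -0.073, 0.704]
ft_force: [-0.2, -0.1, 0.4]
finger_gap: 0.0441
```

```bash
python3 - <<'E'
from h import *
camera("top")
go([.5477,-.2484,.042],-12)
E
```

```text
t 24.93 p [ 0.5481 -0.2487  0.0984] F [-0.  -0.6  1. ] gap 0.0443 xaxis [ 0.978 -0.208 -0.001] yax [-0.001  0.    -1.   ] yaw -12.02 j [-0.62  0.61  1.42 -0.    1.11 -0.41]
shift [-0.0019  0.2821  0.0008]  turn [-0.0002 -0.0003 -0.0004] dyaw 0.0 j6 -0.41 world d [-0.0004  0.0003 -0.0564]
```

Emit:
step_arm --series '[0,0.15,0,0,0,0,0.5,0,0.28,0,0,0,0,0.5,0,0.28,0,0,0,0,0.5,0,0.28,0,0,0,0,0.3,0,0.28,0,0,0,0,0,0,0.28,0,0,0,0,0,0,0.28,0,0,0,0,0,0,0.28,0,0,0,0,0,0,0.28,0,0,0,0,0]' --newtons 30

```text
clock: 26.05
eef_pos: [0.5483, -0.2487, 0.043]
tool_rot: [0.703, -0.074, 0.074, -0.703]
ft_force: [-1.7, 0.8, 5.7]
finger_gap: 0.014
```

```bash
python3 - <<'E'
from h import *
st()
E
```

```text
t 26.05 p [ 0.5483 -0.2487  0.043 ] F [-1.7  0.8  5.7] gap 0.014 xaxis [ 0.978 -0.208  0.001] yax [ 0.001 -0.001 -1.   ] yaw -12.03 j [-0.62  0.69  1.46 -0.    0.99 -0.41]
```

Emit:
step_arm --series '[0,-0.2,0,0,0,0,0,0,-0.5,0,0,0,0,0,0,-0.9,0,0,0,0,0,0,-0.98,0,0,0,0,0,0,-0.98,0,0,0,0,0]'

```text
clock: 26.68
eef_pos: [0.5486, -0.2488, 0.2401]
tool_rot: [0.704, -0.073, 0.075, -0.703]
ft_force: [-0.0, -0.5, -1.8]
finger_gap: 0.0134
```

```bash
python3 - <<'E'
from h import *
go([.5530,.2711,.30],4)
E
```

```text
t 26.68 p [ 0.5486 -0.2488  0.2401] F [-0.  -0.5 -1.8] gap 0.0134 xaxis [ 0.978 -0.208  0.004] yax [ 0.003 -0.002 -1.   ] yaw -12.03 j [-0.62  0.48  1.25  0.    1.41 -0.41]
shift [-0.5191 -0.3055  2.5465]  turn [ 0.0014 -0.1781  0.0023] dyaw 16.0 j6 -0.41 world d [0.0044 0.5199 0.0599]
```

Emit:
step_arm --series '[-0.03,-0.15,0.15,0,0,0,0,-0.09,-0.2,0.45,0,0,0,0,-0.15,-0.2,0.75,0,0,0,0,-0.19,-0.2,0.95,0,0,0,0,-0.19,-0.2,0.95,0,0,0,0]'

```text
clock: 27.3
eef_pos: [0.55, -0.0522, 0.2762]
tool_rot: [-0.703, 0.074, -0.072, 0.704]
ft_force: [-0.8, -0.4, -2.0]
finger_gap: 0.0136
```

Emit:
step_arm --series '[-0.03,0,0.15,0,0,0,0,-0.09,0,0.45,0,-0.1,0,0,-0.15,0,0.75,0,-0.178,0,0,-0.19,0,0.95,0,-0.178,0,0,-0.19,0,0.95,0,-0.178,0,0]'

```text
clock: 27.92
eef_pos: [0.5527, 0.1403, 0.2763]
tool_rot: [-0.707, -0.024, 0.027, 0.707]
ft_force: [0.0, 0.0, -2.0]
finger_gap: 0.0138
```

```bash
python3 - <<'E'
from h import *
go([.5530,.2711,.20],4)
E
```

```text
t 27.93 p [0.5527 0.1403 0.2763] F [ 0.  0. -2.] gap 0.0138 xaxis [ 0.997  0.072 -0.003] yax [-0.003 -0.    -1.   ] yaw 4.14 j [ 0.04  0.39  1.29  0.    1.46 -0.03]
shift [0.05   0.3814 0.6519]  turn [-0.0001  0.0015 -0.0019] dyaw -0.1 j6 -0.03 world d [ 0.0003  0.1308 -0.0763]
```

Emit:
step_arm --series '[0.03,0,0.3,0,0,0,0,0.05,0,0.652,0,0,0,0,0.05,0.2,0.652,0,0,0,0,0.05,0.5,0.652,0,0,0,0,0.05,0.7,0.652,0,0,0,0,0.05,0.7,0.652,0,0,0,0,0.05,0.7,0.652,0,0,0,0]'

```text
clock: 28.8
eef_pos: [0.555, 0.269, 0.1398]
tool_rot: [-0.707, -0.025, 0.023, 0.707]
ft_force: [1.0, 0.2, -1.1]
finger_gap: 0.0135
```

```bash
python3 - <<'E'
from h import *
c=shot("wrist","w11"); shot("side","s5",(90,105,260,255),4.5)
for a,b in zip(caps(c),onz(c,[a[:2] for a in caps(c)],.105+.036-.043+.04)): print(np.round(a,1),b.round(4))
go([.5530,.2711,.083],4)
E
```

```text
[ 213.  215. 7091.] [0.5344 0.2867 0.138 ]
[ 295.1  214.9 7060. ] [0.5728 0.2894 0.138 ]
t 28.9 p [0.5549 0.2696 0.1403] F [ 0.5 -0.1 -1.8] gap 0.0138 xaxis [0.998 0.069 0.003] yax [ 0.003  0.001 -1.   ] yaw 3.96 j [ 0.26  0.6   1.33 -0.    1.21  0.19]
shift [-0.01    0.2865  0.0082]  turn [-0.0004 -0.0005  0.0021] dyaw 0.0 j6 0.19 world d [-0.0019  0.0015 -0.0573]
```

View pics/w11.png

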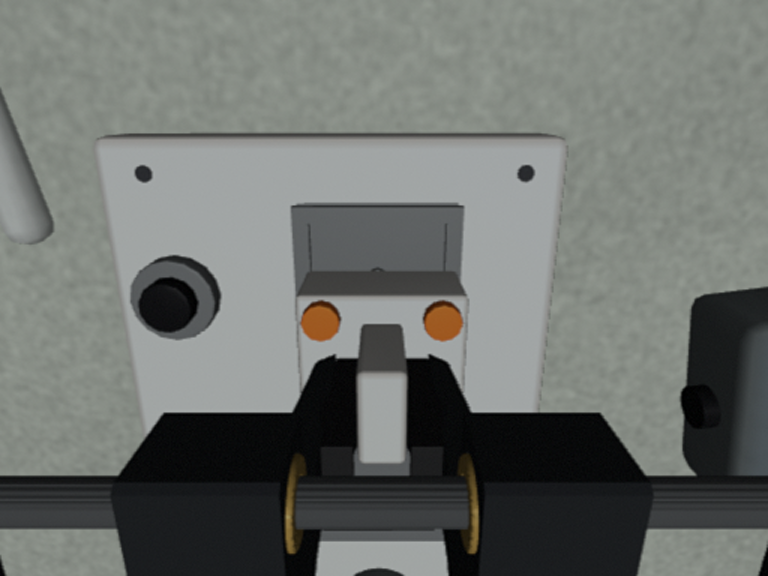

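View pics/s5.png

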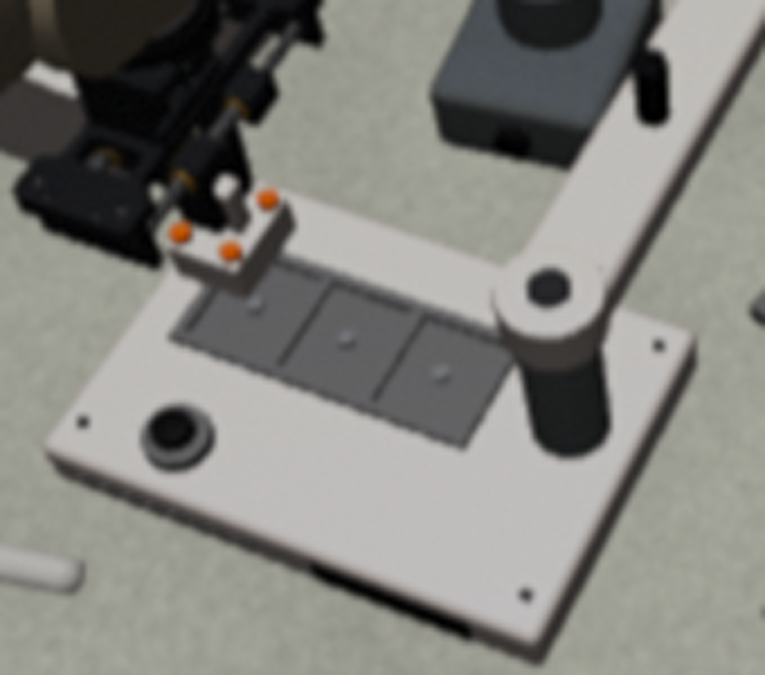

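```bash
python3 - <<'E'
from h import *
c=camera("wrist")
print(onz(c,np.array([[293,206],[463,206],[377,271]])/1.5,.045).round(4))
print(onz(c,[a[:2] for a in caps(c)],.1335).round(4))
Rz=R.from_euler('z',np.radians(4.0)).as_matrix()
for q in ([-.041,.1,0],[.041,.1,0],[0,.064,0],[0,0,0],[0,-.064,0]): print((Rz@q+[.5575,.2073,0]).round(4))
go([.5530,.2711,.083],4)
E
```

```text
[[0.5109 0.3055 0.045 ]
 [0.5911 0.311  0.045 ]
 [0.5526 0.2761 0.045 ]]
[[0.5338 0.285  0.1335]
 [0.5735 0.2878 0.1335]]
[0.5096 0.3042 0.    ]
[0.5914 0.3099 0.    ]
[0.553  0.2711 0.    ]
[0.5575 0.2073 0.    ]
[0.562  0.1435 0.    ]
t 28.95 p [0.5547 0.2697 0.1401] F [-0.6 -0.5 -1.5] gap 0.0139 xaxis [0.998 0.069 0.003] yax [ 0.003  0.001 -1.   ] yaw 3.97 j [ 0.26  0.6   1.33 -0.    1.21  0.19]
shift [-0.009   0.2857  0.0077]  turn [-0.0003 -0.0003  0.0019] dyaw 0.0 j6 0.19 world d [-0.0017  0.0014 -0.0571]
```

Emit:
step_arm --series '[-0.006,0.1,0.009,0,0,0.002,0,-0.006,0.2,0.009,0,0,0.002,0,-0.006,0.25,0.009,0,0,0.002,0,-0.006,0.28,0.009,0,0,0.002,0,-0.006,0.285,0.009,0,0,0.002,0,-0.006,0.285,0.009,0,0,0.002,0]'

```text
clock: 29.7
eef_pos: [0.5529, 0.2717, 0.0829]
tool_rot: [-0.707, -0.024, 0.025, 0.707]
ft_force: [-3.9, -0.4, 6.4]
finger_gap: 0.0137
```

```bash
python3 - <<'E'
from h import *
st()
E
```

```text
t 29.7 p [0.5529 0.2717 0.0829] F [-3.9 -0.4  6.4] gap 0.0137 xaxis [ 0.998  0.07  -0.002] yax [-0.002  0.    -1.   ] yaw 4.0 j [0.27 0.66 1.38 0.   1.1  0.2 ]
```

Emit:
step_arm --series '[0,0,0,0,0,0,0,0,0,0,0,0,0,0.35,0,0,0,0,0,0,0.35,0,0,0,0,0,0,0.35,0,0,0,0,0,0,0.35,0,-0.2,0,0,0,0,0.35,0,-0.5,0,0,0,0,0.4,0,-0.98,0,0,0,0,0.5,0,-0.98,0,0,0,0,0.5,0,-0.98,0,0,0,0,0.5]'

```text
clock: 30.95
eef_pos: [0.5538, 0.2718, 0.2799]
tool_rot: [-0.706, -0.025, 0.024, 0.707]
ft_force: [0.1, -0.2, 0.2]
finger_gap: 0.0439
```

```bash
python3 - <<'E'
from h import *
shot("wrist","w12")
ct=camera("top"); 
for a,b in zip(caps(ct),onz(ct,[a[:2] for a in caps(ct)],.036)): print(np.round(a,1),b.round(4))
go([.43,-.20,.28],4)
E
```

```text
[283.   82.3 288. ] [ 0.9247 -0.1857  0.036 ]
[245.4  87.2 285. ] [ 0.9247 -0.0597  0.036 ]
[285.4  96.8 292. ] [ 0.8722 -0.1857  0.036 ]
[266.5  99.3 278. ] [ 0.872  -0.1226  0.036 ]
[  18.   158.2 1802. ] [0.7829 0.69   0.036 ]
t 31.05 p [0.5529 0.2715 0.2761] F [-0.4 -0.1 -0.9] gap 0.0442 xaxis [ 0.998  0.07  -0.005] yax [-0.005 -0.001 -1.   ] yaw 3.99 j [0.27 0.5  1.13 0.   1.52 0.2 ]
shift [-0.777  -0.0148 -2.3089]  turn [ 0.0002 -0.0001 -0.003 ] dyaw 0.0 j6 0.2 world d [-0.1229 -0.4715  0.0039]
```

View pics/w12.png

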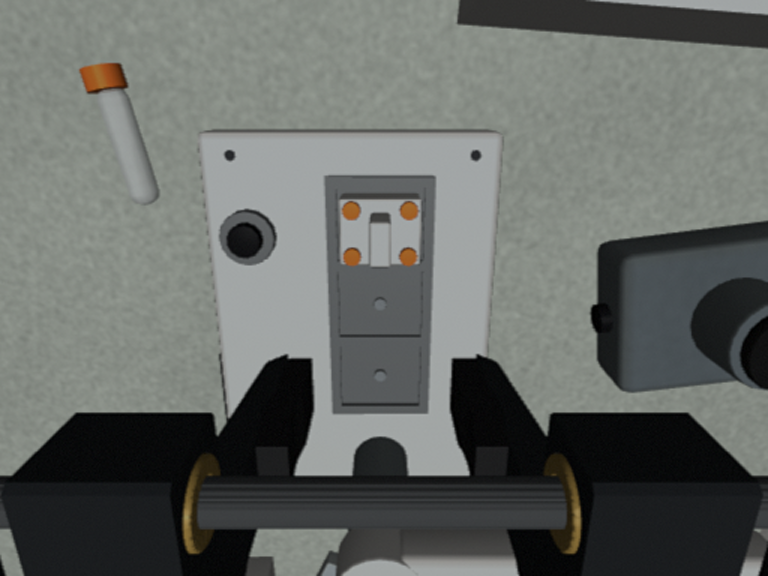

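Emit:
step_arm --series '[-0.1,0,-0.3,0,0,0,0.5,-0.2,0,-0.6,0,0,0,0.5,-0.32,0,-0.97,0,0,0,0.5,-0.32,0,-0.97,0,0,0,0.5,-0.32,0,-0.97,0,0,0,0.5]'

```text
clock: 31.68
eef_pos: [0.5027, 0.0733, 0.2767]
tool_rot: [-0.707, -0.022, 0.026, 0.707]
ft_force: [-0.2, 1.2, -0.0]
finger_gap: 0.0439
```

Emit:
step_arm --series '[-0.1,0,-0.3,0,0,0,0.5,-0.25,0,-0.6,0,0,0,0.5,-0.4,0,-0.97,0,0,0,0.5,-0.4,0,-0.97,0,0,0,0.5,-0.4,0,-0.97,0,0,0,0.5]'

```text
clock: 32.3
eef_pos: [0.4369, -0.1254, 0.2772]
tool_rot: [-0.706, -0.023, 0.026, 0.707]
ft_force: [-0.3, 0.3, -0.6]
finger_gap: 0.0438
```

```bash
python3 - <<'E'
from h import *
go([.438,-.18,.27],5)
E
```

```text
t 32.3 p [ 0.4369 -0.1254  0.2772] F [-0.3  0.3 -0.6] gap 0.0438 xaxis [ 0.998  0.069 -0.004] yax [-0.004  0.001 -1.   ] yaw 3.94 j [-0.54  0.13  1.63 -0.    1.39 -0.61]
shift [-0.0131  0.0359 -0.2728]  turn [-0.0006 -0.0117 -0.0024] dyaw 1.1 j6 -0.61 world d [ 0.0011 -0.0546 -0.0072]
```

Emit:
step_arm --series '[-0.013,0.03,-0.26,0,-0.012,0,0.5,-0.013,0.03,-0.26,0,-0.012,0,0.5,-0.013,0.03,-0.26,0,-0.012,0,0.5,-0.013,0.03,-0.26,0,-0.012,0,0.5]'

```text
clock: 32.8
eef_pos: [0.4379, -0.1762, 0.2719]
tool_rot: [-0.706, -0.031, 0.033, 0.706]
ft_force: [-1.3, 0.7, 0.1]
finger_gap: 0.044
```

```bash
cat >> h.py <<'E'
def carr(c,z=.036):
    o=caps(c); q=onz(c,[a[:2] for a in o],z)[:,:2]; q=[x for x in q]
    import itertools
    for S in itertools.combinations(range(len(q)),4):
        P=np.array([q[i] for i in S]); d=np.linalg.norm(P[:,None]-P[None],axis=2)
        if d.max()>.056: continue
        ctr=P.mean(0); e=[(P[j]-P[i]) for i in range(4) for j in range(i+1,4) if .0365<np.linalg.norm(P[j]-P[i])<.0435]
        e=[v if v[0]>0 else -v for v in e]; v=sum(e); print("carrier",ctr.round(4),"xang",np.degrees(np.arctan2(v[1],v[0])).round(1),len(e),"max",d.max().round(4))
E
python3 - <<'E'
from h import *
c=shot("wrist","w13"); carr(c); carr(camera("wrist"))
go([.438,-.128,.1],5)
E
```

```text
carrier [ 0.4379 -0.1281] xang 5.4 2 max 0.0517
carrier [ 0.4322 -0.2333] xang -3.5 2 max 0.0519
carrier [ 0.4379 -0.1281] xang 5.2 2 max 0.0517
carrier [ 0.4321 -0.2333] xang -3.4 2 max 0.0519
t 32.9 p [ 0.4378 -0.1766  0.272 ] F [ 0.3 -0.2 -0.3] gap 0.0441 xaxis [ 0.996  0.09  -0.003] yax [-0.003 -0.    -1.   ] yaw 5.15 j [-0.63  0.17  1.59 -0.    1.38 -0.72]
shift [0.0253 0.8598 0.242 ]  turn [ 0.      0.0017 -0.0018] dyaw -0.1 j6 -0.72 world d [ 0.0002  0.0486 -0.172 ]
```

View pics/w13.png

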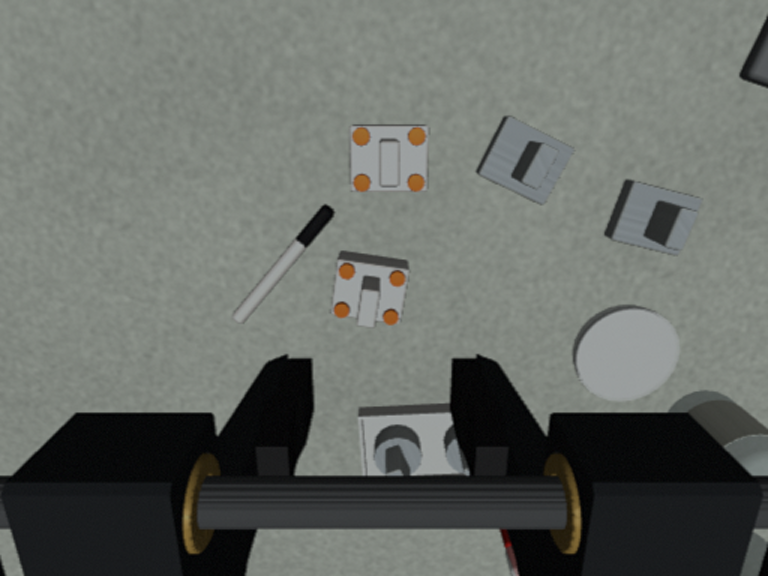

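Emit:
step_arm --series '[0.025,0.2,0.242,0,0,0,0.5,0.025,0.5,0.242,0,0,0,0.5,0.025,0.8,0.242,0,0,0,0.5,0.025,0.88,0.242,0,0,0,0.5,0.025,0.88,0.242,0,0,0,0.5]'

```text
clock: 33.52
eef_pos: [0.4373, -0.1284, 0.0952]
tool_rot: [-0.706, -0.03, 0.033, 0.707]
ft_force: [-0.2, 0.5, 0.6]
finger_gap: 0.0444
```

```bash
python3 - <<'E'
from h import *
camera("top")
go([.4379,-.1281,.042],5.3)
E
```

```text
t 33.58 p [ 0.4379 -0.1288  0.0962] F [-0.2 -0.3  0.4] gap 0.0434 xaxis [ 0.996  0.089 -0.003] yax [-0.003 -0.    -1.   ] yaw 5.09 j [-0.54  0.34  1.87 -0.    0.93 -0.63]
shift [0.001  0.2709 0.0034]  turn [ 0.     -0.0024 -0.0019] dyaw 0.2 j6 -0.63 world d [-0.      0.0007 -0.0542]
```

Emit:
step_arm --series '[0,0.15,0.003,0,0,0,0.5,0,0.27,0.003,0,0,0,0.5,0,0.27,0.003,0,0,0,0.5,0,0.27,0.003,0,0,0,0.3,0,0.27,0.003,0,0,0,0,0,0.27,0.003,0,0,0,0,0,0.27,0.003,0,0,0,0,0,0.27,0.003,0,0,0,0,0,0.27,0.003,0,0,0,0]' --newtons 30

```text
clock: 34.7
eef_pos: [0.4377, -0.1285, 0.0423]
tool_rot: [0.707, 0.03, -0.032, -0.706]
ft_force: [-1.1, 1.0, 5.9]
finger_gap: 0.014
```

Emit:
step_arm --series '[0,-0.2,0,0,0,0,0,0,-0.5,0,0,0,0,0,0,-0.9,0,0,0,0,0,0,-1,0,0,0,0,0,0,-1,0,0,0,0,0]'

```text
clock: 35.33
eef_pos: [0.4387, -0.1287, 0.2436]
tool_rot: [0.707, 0.031, -0.031, -0.706]
ft_force: [-0.8, 1.6, -2.2]
finger_gap: 0.0137
```

```bash
python3 - <<'E'
from h import *
go([.5577,.2075,.27],4)
E
```

```text
t 35.33 p [ 0.4387 -0.1287  0.2436] F [-0.8  1.6 -2.2] gap 0.0137 xaxis [0.996 0.088 0.   ] yax [ 0.001 -0.003 -1.   ] yaw 5.07 j [-0.54  0.16  1.68 -0.    1.3  -0.63]
shift [ 0.7416 -0.1358  1.6213]  turn [0.0016 0.0119 0.0003] dyaw -1.1 j6 -0.63 world d [0.119  0.3362 0.0264]
```

Emit:
step_arm --series '[0.1,-0.13,0.2,0,0,0,0,0.25,-0.16,0.5,0,0,0,0,0.36,-0.16,0.8,0,0.01,0,0,0.36,-0.16,0.8,0,0.01,0,0,0.36,-0.16,0.8,0,0.01,0,0]'

```text
clock: 35.95
eef_pos: [0.4953, 0.0374, 0.2719]
tool_rot: [-0.707, -0.024, 0.028, 0.707]
ft_force: [-0.8, -1.0, -1.5]
finger_gap: 0.0136
```

Emit:
step_arm --series '[0.1,0,0.2,0,0,0,0,0.25,0,0.5,0,0,0,0,0.37,0,0.82,0,0,0,0,0.37,0,0.82,0,0,0,0,0.37,0,0.82,0,0,0,0]'

```text
clock: 36.58
eef_pos: [0.5577, 0.2051, 0.2724]
tool_rot: [0.707, 0.024, -0.027, -0.706]
ft_force: [-0.2, -0.2, -1.6]
finger_gap: 0.0138
```

```bash
python3 - <<'E'
from h import *
camera("top")
go([.5577,.2075,.14],4)
E
```

```text
t 36.62 p [0.5577 0.2045 0.2728] F [-0.8 -0.1 -2.1] gap 0.0136 xaxis [ 0.997  0.071 -0.004] yax [-0.004 -0.001 -1.   ] yaw 4.07 j [ 0.15  0.45  1.21 -0.    1.48  0.08]
shift [0.0039 0.6641 0.0151]  turn [ 0.0004  0.0008 -0.0027] dyaw -0.1 j6 0.08 world d [ 0.      0.003  -0.1328]
```

Emit:
step_arm --series '[0.002,0.25,0.014,0,0,-0.002,0,0.002,0.5,0.014,0,0,-0.002,0,0.002,0.68,0.014,0,0,-0.002,0,0.002,0.68,0.014,0,0,-0.002,0,0.002,0.68,0.014,0,0,-0.002,0]'

```text
clock: 37.25
eef_pos: [0.5583, 0.2082, 0.1393]
tool_rot: [-0.707, -0.026, 0.024, 0.707]
ft_force: [-0.1, 0.8, -1.6]
finger_gap: 0.0133
```

```bash
python3 - <<'E'
from h import *
c=shot("wrist","w14"); o=[a[:2] for a in caps(c)]
go([.5577,.2077,.0825],4)
z=r.state()["eef_pos"][2]-.0423+.036
print(onz(c,o,z).round(4))
print("bay2 caps",onz(c,o,.076).round(4))
E
```

```text
t 37.3 p [0.5584 0.2086 0.1396] F [-0.3  1.2 -1.6] gap 0.0136 xaxis [0.997 0.072 0.003] yax [ 0.003  0.001 -1.   ] yaw 4.11 j [ 0.16  0.55  1.41 -0.    1.18  0.09]
shift [-0.0048  0.2853 -0.0041]  turn [-0.0002  0.0013  0.0022] dyaw -0.1 j6 0.09 world d [-0.0007 -0.0009 -0.0571]
[[0.5373 0.2878 0.1333]
 [0.5661 0.2898 0.1333]
 [0.539  0.2639 0.1333]
 [0.5678 0.2659 0.1333]
 [0.5372 0.2241 0.1333]
 [0.5769 0.2269 0.1333]]
bay2 caps [[0.5318 0.2869 0.076 ]
 [0.5715 0.2896 0.076 ]
 [0.5341 0.254  0.076 ]
 [0.5738 0.2568 0.076 ]
 [0.5316 0.1992 0.076 ]
 [0.5863 0.2031 0.076 ]]
```

View pics/w14.png

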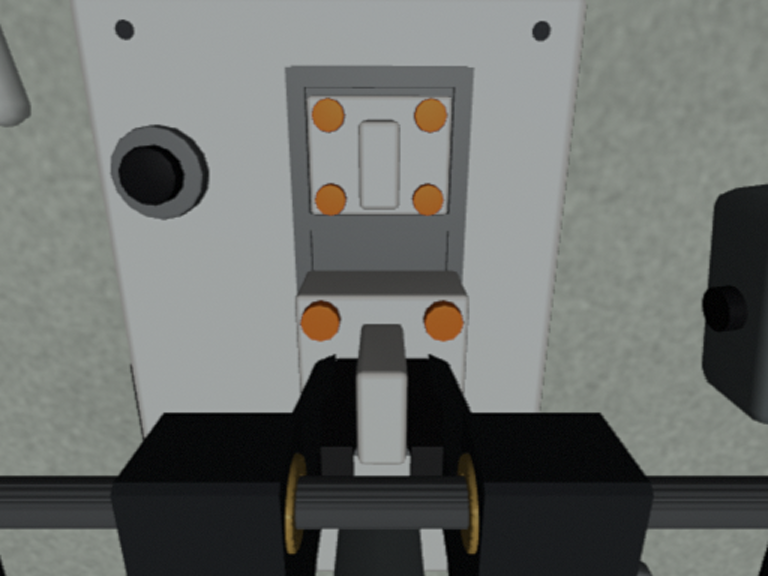

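Emit:
step_arm --series '[-0.004,0.1,-0.003,0,0,0.002,0,-0.004,0.2,-0.003,0,0,0.002,0,-0.004,0.25,-0.003,0,0,0.002,0,-0.004,0.28,-0.003,0,0,0.002,0,-0.004,0.286,-0.003,0,0,0.002,0,-0.004,0.286,-0.003,0,0,0.002,0]'

```text
clock: 38.05
eef_pos: [0.5573, 0.2085, 0.0821]
tool_rot: [0.707, 0.025, -0.026, -0.707]
ft_force: [-2.8, -1.2, 6.9]
finger_gap: 0.0137
```

Emit:
step_arm --series '[0,0,0,0,0,0,0,0,0,0,0,0,0,0.35,0,0,0,0,0,0,0.35,0,0,0,0,0,0,0.35,0,0,0,0,0,0,0.35,0,-0.2,0,0,0,0,0.35,0,-0.5,0,0,0,0,0.4,0,-0.98,0,0,0,0,0.5,0,-0.98,0,0,0,0,0.5,0,-0.98,0,0,0,0,0.5]'

```text
clock: 39.3
eef_pos: [0.5579, 0.2087, 0.2786]
tool_rot: [-0.706, -0.026, 0.025, 0.707]
ft_force: [0.1, -0.4, -1.0]
finger_gap: 0.044
```

```bash
python3 - <<'E'
from h import *
c=shot("wrist","w15"); carr(c,.076)
go([.432,-.28,.27],-3.4)
E
```

```text
carrier [0.5528 0.2716] xang 3.9 2 max 0.0517
carrier [0.5549 0.2404] xang 4.1 2 max 0.0498
carrier [0.5571 0.2091] xang 4.2 2 max 0.0518
t 39.35 p [0.5573 0.2086 0.2763] F [ 0.1  0.9 -0.9] gap 0.044 xaxis [ 0.997  0.073 -0.002] yax [-0.002 -0.    -1.   ] yaw 4.17 j [0.16 0.45 1.2  0.   1.49 0.09]
shift [-0.8026  0.0329 -2.3907]  turn [ 0.      0.0841 -0.0014] dyaw -7.6 j6 0.09 world d [-0.1253 -0.4886 -0.0063]
```

View pics/w15.png

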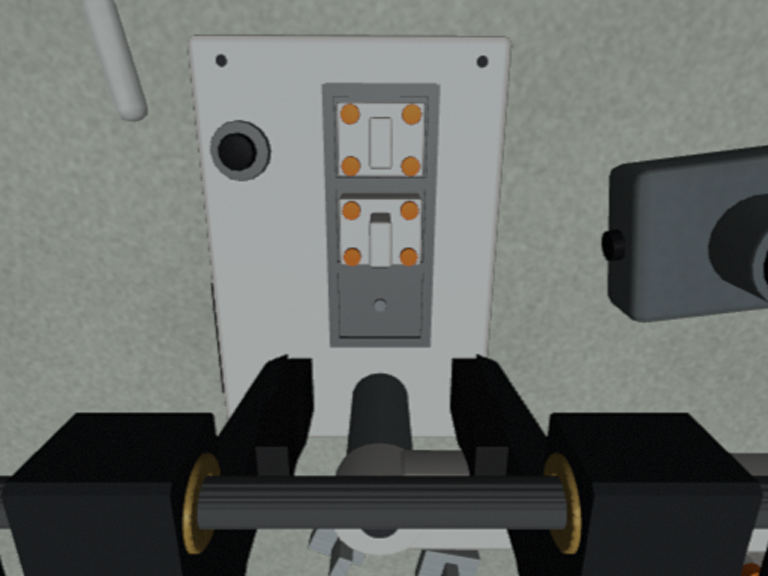

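Emit:
step_arm --series '[-0.1,0,-0.3,0,0,0,0.5,-0.2,0,-0.6,0,0,0,0.5,-0.32,0,-0.95,0,0.04,0,0.5,-0.32,0,-0.95,0,0.04,0,0.5,-0.32,0,-0.95,0,0.04,0,0.5]'

```text
clock: 39.98
eef_pos: [0.507, 0.0142, 0.2753]
tool_rot: [-0.707, -0.001, 0.005, 0.707]
ft_force: [-0.3, -0.3, 0.1]
finger_gap: 0.0443
```

Emit:
step_arm --series '[-0.1,0,-0.3,0,0,0,0.5,-0.25,0,-0.6,0,0,0,0.5,-0.38,0,-0.97,0,0.044,0,0.5,-0.38,0,-0.97,0,0.044,0,0.5,-0.38,0,-0.97,0,0.044,0,0.5]'

```text
clock: 40.6
eef_pos: [0.4335, -0.1802, 0.276]
tool_rot: [-0.707, 0.022, -0.02, 0.707]
ft_force: [0.3, 0.3, 0.1]
finger_gap: 0.0437
```

```bash
python3 - <<'E'
from h import *
go([.432,-.28,.27],-3.4)
E
```

```text
t 40.6 p [ 0.4335 -0.1802  0.276 ] F [0.3 0.3 0.1] gap 0.0437 xaxis [ 0.998 -0.059 -0.004] yax [-0.004  0.001 -1.   ] yaw -3.41 j [-0.64  0.16  1.59 -0.    1.39 -0.58]
shift [ 0.0222  0.0295 -0.4987]  turn [-0.0003 -0.0001 -0.0025] dyaw 0.0 j6 -0.58 world d [-0.0015 -0.0998 -0.006 ]
```

Emit:
step_arm --series '[0.022,0.03,-0.5,0,0,-0.002,0.5,0.022,0.03,-0.5,0,0,-0.002,0.5,0.022,0.03,-0.5,0,0,-0.002,0.5,0.022,0.03,-0.5,0,0,-0.002,0.5]'

```text
clock: 41.1
eef_pos: [0.4325, -0.2787, 0.2704]
tool_rot: [-0.707, 0.02, -0.02, 0.707]
ft_force: [0.0, 0.4, 0.2]
finger_gap: 0.0442
```

```bash
python3 - <<'E'
from h import *
c=shot("wrist","w16"); carr(c); carr(camera("wrist"))
go([.4321,-.2333,.1],-3.4)
E
```

```text
carrier [ 0.4321 -0.2336] xang -3.5 2 max 0.0517
carrier [ 0.4321 -0.2335] xang -3.4 2 max 0.0517
t 41.2 p [ 0.4323 -0.2788  0.2708] F [-0.2  0.7  0.9] gap 0.0437 xaxis [ 0.998 -0.057  0.   ] yax [ 0. -0. -1.] yaw -3.26 j [-0.8   0.27  1.47 -0.    1.4  -0.74]
shift [-0.014   0.8537  0.2273]  turn [0.0001 0.0016 0.0001] dyaw -0.1 j6 -0.74 world d [-0.0002  0.0455 -0.1708]
```

Emit:
step_arm --series '[-0.014,0.2,0.226,0,0,0,0.5,-0.014,0.5,0.226,0,0,0,0.5,-0.014,0.8,0.226,0,0,0,0.5,-0.014,0.87,0.226,0,0,0,0.5,-0.014,0.87,0.226,0,0,0,0.5]'

```text
clock: 41.82
eef_pos: [0.4321, -0.2352, 0.0976]
tool_rot: [0.707, -0.02, 0.021, -0.707]
ft_force: [-0.1, -0.7, 0.1]
finger_gap: 0.0442
```

```bash
python3 - <<'E'
from h import *
camera("top")
go([.4321,-.2335,.042],-3.4)
E
```

```text
t 41.88 p [ 0.4324 -0.2357  0.0984] F [ 0.8 -0.2  0.5] gap 0.0443 xaxis [ 0.998 -0.059  0.002] yax [ 0.002 -0.002 -1.   ] yaw -3.37 j [-0.74  0.41  1.77 -0.    0.96 -0.68]
shift [-0.0029  0.2822  0.0113]  turn [0.0013 0.0004 0.0014] dyaw -0.0 j6 -0.68 world d [-0.0003  0.0022 -0.0564]
```

Emit:
step_arm --series '[-0.002,0.15,0.01,0.001,0,0.001,0.5,-0.002,0.28,0.01,0.001,0,0.001,0.5,-0.002,0.28,0.01,0.001,0,0.001,0.5,-0.002,0.28,0.01,0.001,0,0.001,0.3,-0.002,0.28,0.01,0.001,0,0.001,0,-0.002,0.28,0.01,0.001,0,0.001,0,-0.002,0.28,0.01,0.001,0,0.001,0,-0.002,0.28,0.01,0.001,0,0.001,0,-0.002,0.28,0.01,0.001,0,0.001,0]' --newtons 30

```text
clock: 43.0
eef_pos: [0.4315, -0.2335, 0.0412]
tool_rot: [-0.707, 0.021, -0.021, 0.707]
ft_force: [-0.2, 1.1, 5.9]
finger_gap: 0.0135
```

Emit:
step_arm --series '[0,-0.2,0,0,0,0,0,0,-0.5,0,0,0,0,0,0,-0.9,0,0,0,0,0,0,-1,0,0,0,0,0,0,-1,0,0,0,0,0]'

```text
clock: 43.62
eef_pos: [0.4321, -0.2339, 0.2426]
tool_rot: [0.707, -0.02, 0.022, -0.706]
ft_force: [-0.4, -0.2, -2.5]
finger_gap: 0.0137
```

```bash
python3 - <<'E'
from h import *
go([.5620,.1435,.27],4)
E
```

```text
t 43.62 p [ 0.4321 -0.2339  0.2426] F [-0.4 -0.2 -2.5] gap 0.0137 xaxis [ 0.998 -0.059  0.002] yax [ 0.002 -0.002 -1.   ] yaw -3.39 j [-0.74  0.23  1.59 -0.    1.31 -0.68]
shift [ 0.5374 -0.1392  1.922 ]  turn [ 0.0012 -0.0821  0.0012] dyaw 7.4 j6 -0.68 world d [0.1299 0.3774 0.0274]
```

Emit:
step_arm --series '[0.05,-0.13,0.2,0,0,0,0,0.15,-0.16,0.5,0,0,0,0,0.26,-0.16,0.93,0,-0.04,0,0,0.26,-0.16,0.93,0,-0.04,0,0,0.26,-0.16,0.93,0,-0.04,0,0]'

```text
clock: 44.25
eef_pos: [0.4942, -0.0494, 0.2707]
tool_rot: [-0.706, -0.001, 0.004, 0.708]
ft_force: [-0.4, 0.1, -1.9]
finger_gap: 0.0135
```

```bash
python3 - <<'E'
from h import *
go([.5620,.1435,.27],4)
E
```

```text
t 44.25 p [ 0.4942 -0.0494  0.2707] F [-0.4  0.1 -1.9] gap 0.0135 xaxis [ 1.     0.007 -0.005] yax [-0.005  0.002 -1.   ] yaw 0.38 j [-0.34  0.23  1.52  0.    1.39 -0.34]
shift [0.3454 0.0044 0.9621]  turn [-0.0017 -0.0403 -0.003 ] dyaw 3.6 j6 -0.34 world d [ 0.0678  0.1929 -0.0007]
```

Emit:
step_arm --series '[0.08,0,0.24,0,-0.02,0,0,0.2,0,0.55,0,-0.04,-0.002,0,0.345,0,0.96,-0.001,-0.04,-0.002,0,0.345,0,0.96,-0.001,-0.04,-0.002,0,0.345,0,0.96,-0.001,-0.04,-0.002,0,0.345,0,0.96,-0.001,-0.04,-0.002,0]'

```text
clock: 45.0
eef_pos: [0.5626, 0.1397, 0.272]
tool_rot: [0.707, 0.023, -0.023, -0.706]
ft_force: [-0.5, 0.1, -1.2]
finger_gap: 0.0136
```

```bash
python3 - <<'E'
from h import *
camera("top")
go([.5616,.1442,.14],4)
E
```

```text
t 45.05 p [0.5626 0.1396 0.2723] F [-0.3 -0.1 -1.1] gap 0.0136 xaxis [0.998 0.065 0.001] yax [ 0.001 -0.001 -1.   ] yaw 3.7 j [ 0.04  0.42  1.27 -0.    1.46 -0.02]
shift [-0.0041  0.6617  0.0235]  turn [ 0.0004 -0.0033  0.0004] dyaw 0.3 j6 -0.02 world d [-0.001   0.0046 -0.1323]
```

Emit:
step_arm --series '[-0.004,0.1,0.023,0,-0.003,0,0,-0.004,0.35,0.023,0,-0.003,0,0,-0.004,0.6,0.023,0,-0.003,0,0,-0.004,0.665,0.023,0,-0.003,0,0,-0.004,0.665,0.023,0,-0.003,0,0,-0.004,0.665,0.023,0,-0.003,0,0]'

```text
clock: 45.8
eef_pos: [0.5629, 0.1456, 0.142]
tool_rot: [0.707, 0.027, -0.023, -0.707]
ft_force: [0.3, 0.6, -1.1]
finger_gap: 0.0137
```

```bash
python3 - <<'E'
from h import *
c=shot("wrist","w17"); shot("side","s6",(90,85,260,235),4.5); o=[a[:2] for a in caps(c)]
go([.5616,.1442,.0815],4)
z=r.state()["eef_pos"][2]-.0412+.036
print(onz(c,o,z).round(4))
E
```

```text
t 45.9 p [0.5626 0.1458 0.1416] F [ 0.1  0.8 -1.2] gap 0.0137 xaxis [0.997 0.071 0.005] yax [ 0.005 -0.    -1.   ] yaw 4.08 j [ 0.05  0.52  1.46 -0.    1.16 -0.02]
shift [-0.007   0.3003 -0.0074]  turn [0.0002 0.0009 0.0029] dyaw -0.1 j6 -0.02 world d [-0.001  -0.0016 -0.0601]
[[0.5404 0.2464 0.1364]
 [0.5688 0.2484 0.1364]
 [0.5418 0.225  0.1364]
 [0.5702 0.2271 0.1364]
 [0.5435 0.2015 0.1364]
 [0.5719 0.2035 0.1364]
 [0.5418 0.1607 0.1364]
 [0.5817 0.1634 0.1364]]
```

View pics/w17.png

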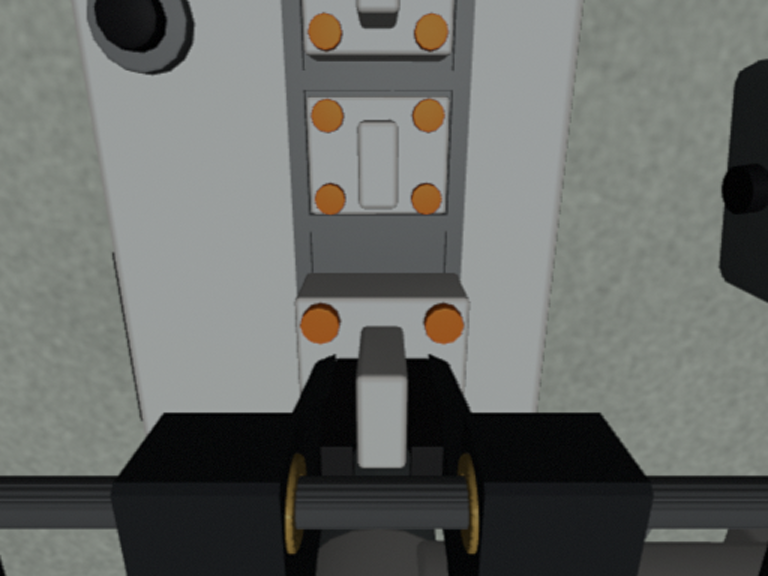

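View pics/s6.png

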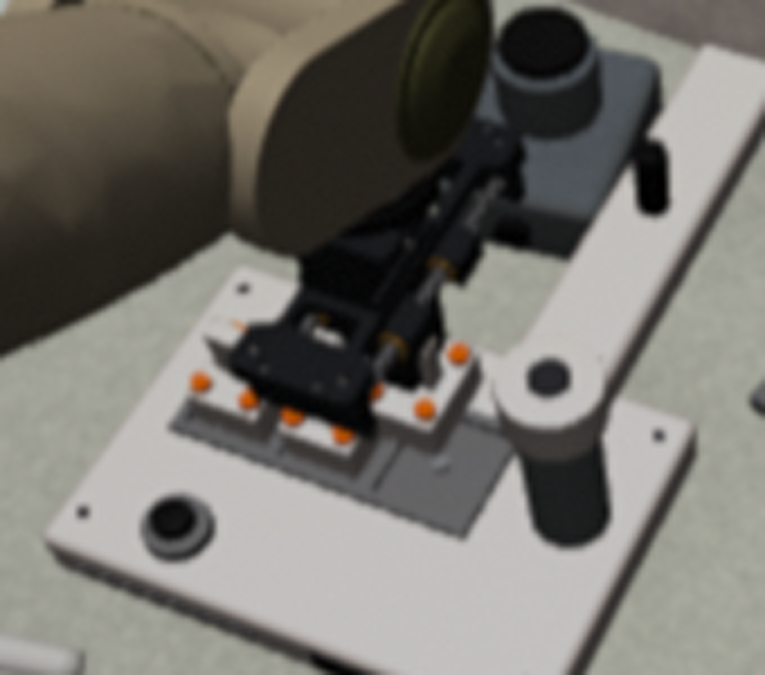

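Emit:
step_arm --series '[-0.006,0.1,-0.005,0,0,0.003,0,-0.006,0.2,-0.005,0,0,0.003,0,-0.006,0.25,-0.005,0,0,0.003,0,-0.006,0.29,-0.005,0,0,0.003,0,-0.006,0.3,-0.005,0,0,0.003,0,-0.006,0.3,-0.005,0,0,0.003,0]'

```text
clock: 46.65
eef_pos: [0.5613, 0.1447, 0.0812]
tool_rot: [0.707, 0.025, -0.026, -0.706]
ft_force: [-3.1, -1.4, 4.1]
finger_gap: 0.0134
```

Emit:
step_arm --series '[0,0,0,0,0,0,0,0,0,0,0,0,0,0.35,0,0,0,0,0,0,0.35,0,0,0,0,0,0,0.35,0,0,0,0,0,0,0.35,0,-0.2,0,0,0,0,0.35,0,-0.5,0,0,0,0,0.4,0,-0.98,0,0,0,0,0.5,0,-0.98,0,0,0,0,0.5,0,-0.98,0,0,0,0,0.5]'

```text
clock: 47.9
eef_pos: [0.5621, 0.1449, 0.2783]
tool_rot: [0.707, 0.026, -0.024, -0.707]
ft_force: [-0.0, -0.2, -0.5]
finger_gap: 0.044
```

```bash
python3 - <<'E'
from h import *
c=shot("wrist","w18"); carr(c,.076)
go([.62,.08,.30],-40)
E
```

```text
carrier [0.5528 0.2706] xang 4.0 2 max 0.0506
carrier [0.5549 0.2401] xang 4.0 2 max 0.0498
carrier [0.5571 0.2088] xang 4.1 2 max 0.0517
carrier [0.5591 0.1769] xang 4.1 2 max 0.051
carrier [0.5611 0.1448] xang 4.1 2 max 0.0519
t 47.95 p [0.5615 0.1449 0.276 ] F [ 0.3 -0.2 -1.4] gap 0.0441 xaxis [ 0.997  0.071 -0.002] yax [-0.002 -0.001 -1.   ] yaw 4.08 j [ 0.05  0.42  1.26 -0.    1.47 -0.02]
shift [ 0.2684 -0.1203 -0.3443]  turn [ 0.0007  0.4898 -0.0011] dyaw -44.1 j6 -0.02 world d [ 0.0585 -0.0649  0.024 ]
```

View pics/w18.png

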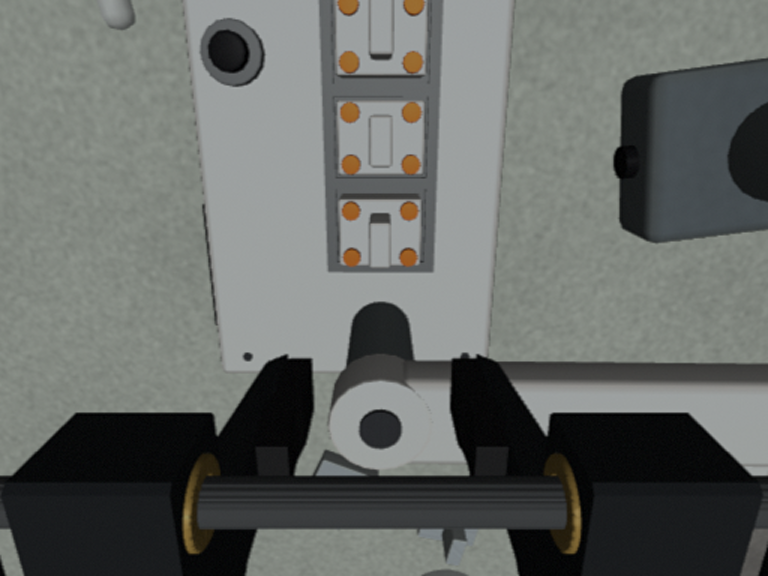

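```bash
python3 - <<'E'
from h import *
go([.696,.0676,.285],-85.6)
E
```

```text
t 47.95 p [0.5615 0.1449 0.276 ] F [ 0.3 -0.2 -1.4] gap 0.0441 xaxis [ 0.997  0.071 -0.002] yax [-0.002 -0.001 -1.   ] yaw 4.08 j [ 0.05  0.42  1.26 -0.    1.47 -0.02]
shift [ 0.6431 -0.0461 -0.4332]  turn [ 1.200e-03  9.965e-01 -8.000e-04] dyaw -89.7 j6 -0.02 world d [ 0.1345 -0.0773  0.009 ]
```

Emit:
step_arm --series '[0.16,-0.09,-0.11,0,0.25,0,0.5,0.32,-0.09,-0.22,0,0.5,0,0.5,0.643,-0.09,-0.433,0,0.996,0,0.5,0.643,-0.09,-0.433,0,0.996,0,0.5,0.643,-0.09,-0.433,0,0.996,0,0.5,0.643,-0.09,-0.433,0,0.996,0,0.5,0.643,-0.09,-0.433,0,0.996,0,0.5,0.643,-0.09,-0.433,0,0.996,0,0.5,0.643,-0.09,-0.433,0,0.996,0,0.5,0.643,-0.05,-0.433,0,0.996,0,0.5,0.643,-0.05,-0.433,0,0.996,0,0.5]'

```text
clock: 49.32
eef_pos: [0.6956, 0.0676, 0.2833]
tool_rot: [0.521, -0.482, 0.478, -0.518]
ft_force: [0.7, 1.2, 0.3]
finger_gap: 0.0443
```

```bash
python3 - <<'E'
from h import *
c=shot("wrist","w19")
go([.696,.0676,.191],-85.6)
E
```

```text
t 49.38 p [0.6957 0.0676 0.2842] F [-0.3 -0.1  0.3] gap 0.0443 xaxis [ 0.078 -0.997 -0.   ] yax [-0.005 -0.    -1.   ] yaw -85.5 j [-0.07  0.73  0.74 -0.    1.68  1.42]
shift [1.00e-04 4.66e-01 3.70e-03]  turn [0.0033 0.0011 0.    ] dyaw -0.1 j6 1.42 world d [ 0.0003  0.     -0.0932]
```

View pics/w19.png

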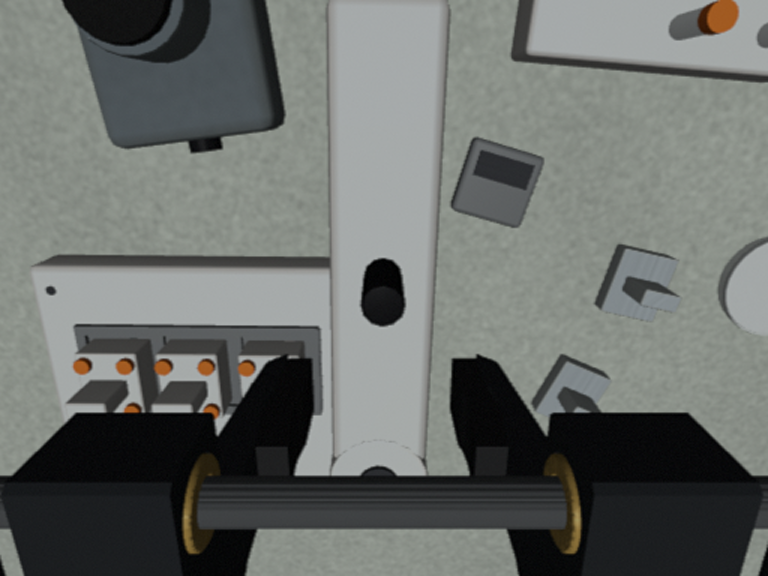

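Emit:
step_arm --series '[0,0.25,0.003,0.003,0,0,0.5,0,0.46,0.003,0.003,0,0,0.5,0,0.46,0.003,0.003,0,0,0.5,0,0.46,0.003,0.003,0,0,0.3,0,0.46,0.003,0.003,0,0,0,0,0.46,0.003,0.003,0,0,0,0,0.46,0.003,0.003,0,0,0,0,0.46,0.003,0.003,0,0,0]' --newtons 10

```text
clock: 50.38
eef_pos: [0.6968, 0.0675, 0.1952]
tool_rot: [-0.518, 0.479, -0.482, 0.52]
ft_force: [-0.2, -0.1, 5.7]
finger_gap: 0.0196
```

```bash
python3 - <<'E'
from h import *
s,Rm=st()
P=s["eef_pos"]; h=np.array([.5675,.0576,P[2]])
v=P-h; rad=np.linalg.norm(v[:2]); a0=np.degrees(np.arctan2(v[1],v[0])); print("r",rad,a0)
for k in range(1,13):
    d=7.48*k; a=np.radians(a0+d); q=h+[rad*np.cos(a),rad*np.sin(a),0]
    print((Rm.T@(q-P)/.2).round(3),round(-d/90,3),a0+d)
E
```

```text
t 50.38 p [0.6968 0.0675 0.1952] F [-0.2 -0.1  5.7] gap 0.0196 xaxis [ 0.077 -0.997  0.001] yax [ 0.005 -0.    -1.   ] yaw -85.56 j [-0.07  0.75  0.93 -0.    1.46  1.42]
r 0.12963660208048286 4.396712321600241
[-0.084 -0.    -0.005] -0.083 11.876712321600241
[-0.167 -0.    -0.022] -0.166 19.35671232160024
[-0.247 -0.    -0.049] -0.249 26.836712321600242
[-0.323 -0.001 -0.086] -0.332 34.31671232160024
[-0.394 -0.001 -0.133] -0.416 41.796712321600246
[-0.458 -0.001 -0.189] -0.499 49.27671232160024
[-0.513 -0.002 -0.252] -0.582 56.75671232160024
[-0.561 -0.002 -0.322] -0.665 64.23671232160024
[-0.598 -0.002 -0.398] -0.748 71.71671232160026
[-0.626 -0.003 -0.478] -0.831 79.19671232160024
[-0.643 -0.003 -0.561] -0.914 86.67671232160023
[-0.649 -0.003 -0.645] -0.997 94.15671232160025
```

Emit:
step_arm --series '[-0.084,0,-0.005,0,-0.083,0,0,-0.167,0,-0.022,0,-0.166,0,0,-0.247,0,-0.049,0,-0.249,0,0,-0.323,0,-0.086,0,-0.332,0,0,-0.394,0,-0.133,0,-0.416,0,0,-0.458,0,-0.189,0,-0.499,0,0,-0.513,0,-0.252,0,-0.582,0,0,-0.561,0,-0.322,0,-0.665,0,0,-0.598,0,-0.398,0,-0.748,0,0,-0.626,0,-0.478,0,-0.831,0,0,-0.643,0,-0.561,0,-0.914,0,0,-0.648,0,-0.638,0,-0.99,0,0]'

```text
clock: 51.88
eef_pos: [0.5595, 0.1885, 0.1951]
tool_rot: [-0.706, -0.026, 0.021, 0.708]
ft_force: [3.7, 5.0, 7.6]
finger_gap: 0.0193
```

Emit:
step_arm --series '[0,0,0,0,0,0,0,0,0,0,0,0,0,0]'

```text
clock: 52.12
eef_pos: [0.5593, 0.1884, 0.195]
tool_rot: [-0.706, -0.024, 0.02, 0.708]
ft_force: [-0.9, 6.7, 6.7]
finger_gap: 0.0195
```

```bash
python3 - <<'E'
from h import *
s,Rm=st(); v=s["eef_pos"]-[.5675,.0576,0]; print(np.degrees(np.arctan2(v[1],v[0])))
E
```

```text
t 52.12 p [0.5593 0.1884 0.195 ] F [-0.9  6.7  6.7] gap 0.0195 xaxis [0.998 0.062 0.005] yax [ 0.005  0.003 -1.   ] yaw 3.58 j [0.13 0.49 1.36 0.   1.29 0.06]
93.6052015264807
```

Emit:
step_arm --series '[-0.012,0,0,0,0,0,0,-0.012,0,0,0,0,0,0,-0.012,0,0,0,0,0,0]'

```text
clock: 52.5
eef_pos: [0.5586, 0.1884, 0.1951]
tool_rot: [-0.706, -0.025, 0.019, 0.708]
ft_force: [9.6, 8.9, 3.0]
finger_gap: 0.0196
```

Emit:
step_arm --series '[0,0,0,0,0,0,0.5,0,0,0,0,0,0,0.5,0,0,0,0,0,0,0.5,0,0,0,0,0,0,0.5,0,-0.2,0,0,0,0,0.5,0,-0.5,0,0,0,0,0.5,0,-0.5,0,0,0,0,0.5]'

```text
clock: 53.38
eef_pos: [0.5576, 0.187, 0.2978]
tool_rot: [-0.707, -0.025, 0.018, 0.707]
ft_force: [0.2, -0.1, -1.2]
finger_gap: 0.0437
```

```bash
python3 - <<'E'
from h import *
shot("wrist","w20")
go([.4537,.2558,.20],4)
E
```

```text
t 53.42 p [0.5568 0.1868 0.2947] F [-0.7  0.  -0.4] gap 0.0443 xaxis [0.998 0.062 0.005] yax [ 0.005  0.    -1.   ] yaw 3.54 j [ 0.12  0.42  1.2  -0.    1.51  0.06]
shift [-0.4955  0.4708  0.3761]  turn [ 0.0001 -0.0051  0.0031] dyaw 0.5 j6 0.06 world d [-0.1031  0.069  -0.0947]
```

View pics/w20.png

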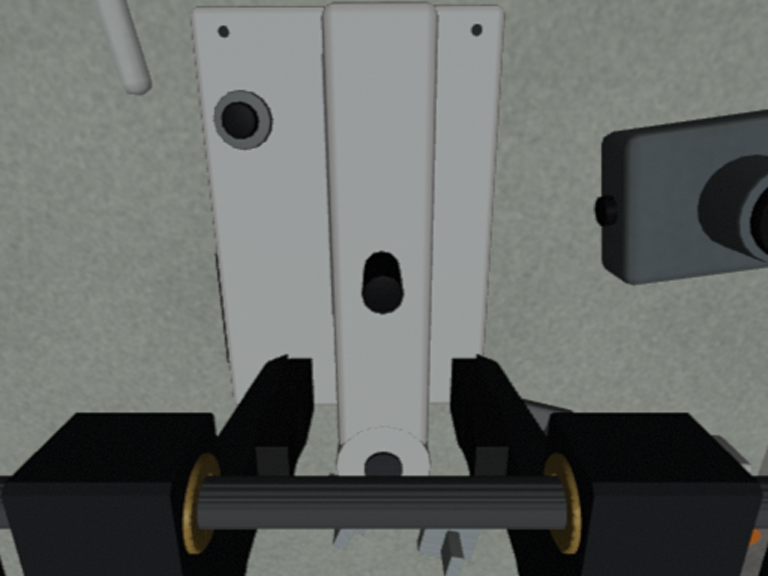

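```bash
python3 - <<'E'
from h import *
s,Rm=st()
go([.4539,.2556,.20],93.5)
E
```

```text
t 53.42 p [0.5568 0.1868 0.2947] F [-0.7  0.  -0.4] gap 0.0443 xaxis [0.998 0.062 0.005] yax [ 0.005  0.    -1.   ] yaw 3.54 j [ 0.12  0.42  1.2  -0.    1.51  0.06]
t 53.42 p [0.5568 0.1868 0.2947] F [-0.7  0.  -0.4] gap 0.0443 xaxis [0.998 0.062 0.005] yax [ 0.005  0.    -1.   ] yaw 3.54 j [ 0.12  0.42  1.2  -0.    1.51  0.06]
shift [-0.4946  0.4708  0.3751]  turn [ 0.0025 -0.9996  0.0024] dyaw 90.0 j6 0.06 world d [-0.1029  0.0688 -0.0947]
```

Emit:
step_arm --series '[-0.15,0,0.12,0,-0.3,0,0,-0.35,0,0.26,0,-0.6,0,0,-0.495,0,0.375,0,-1,0,0,-0.495,0,0.375,0,-1,0,0,-0.495,0,0.375,0,-1,0,0,-0.495,0,0.375,0,-1,0,0,-0.495,0,0.375,0,-1,0,0,-0.495,0,0.375,0,-1,0,0,-0.495,0.25,0.375,0,-1,0,0,-0.495,0.5,0.375,0,-1,0,0,-0.495,0.7,0.375,0,-1,0,0,-0.495,0.7,0.375,0,-1,0,0]'

```text
clock: 54.92
eef_pos: [0.4513, 0.2549, 0.1499]
tool_rot: [-0.483, -0.513, 0.517, 0.485]
ft_force: [1.5, -0.6, 0.5]
finger_gap: 0.0006
```

```bash
python3 - <<'E'
from h import *
shot("side","s7",(90,85,260,235),4.5); shot("wrist","w21")
go([.4539,.2556,.075],93.5)
E
```

```text
t 55.02 p [0.4534 0.2556 0.1537] F [-0.9 -0.2 -0.3] gap 0.0006 xaxis [-0.062  0.998 -0.   ] yax [ 0.002 -0.    -1.   ] yaw 93.54 j [ 0.29  0.39  1.63 -0.    1.12 -1.34]
shift [ 0.      0.3936 -0.0015]  turn [ 0.0012  0.0004 -0.0002] dyaw -0.0 j6 -1.34 world d [ 0.0005  0.     -0.0787]
```

View pics/s7.png

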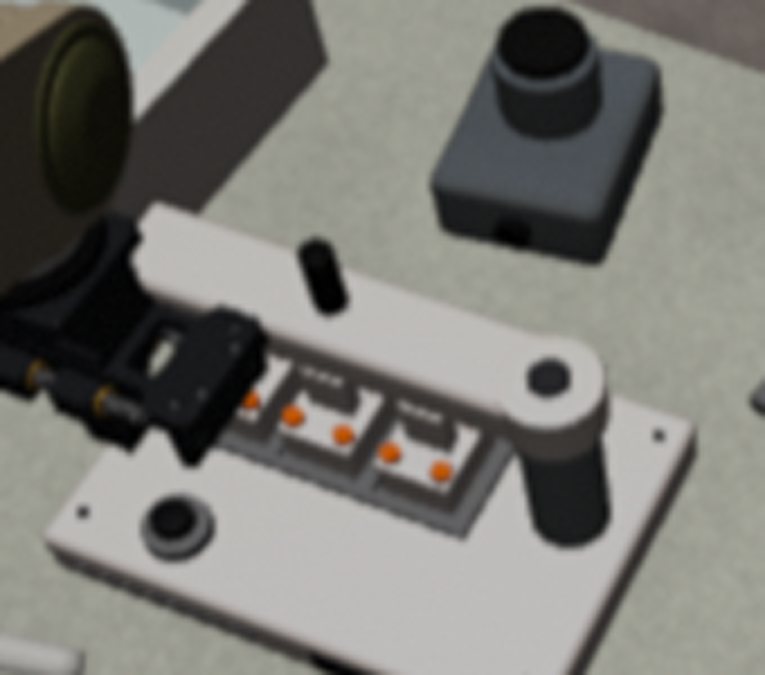

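View pics/w21.png

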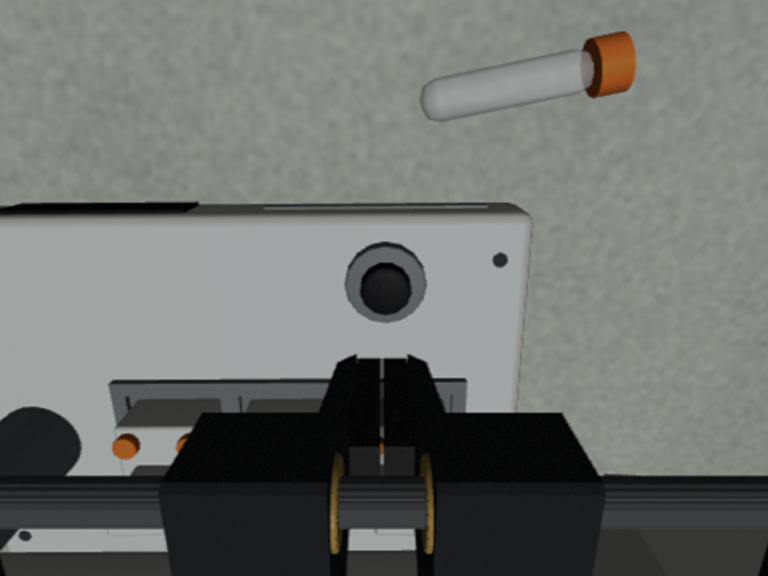

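```bash
python3 - <<'E'
from h import *
c=camera("wrist")
for z in (.045,.05,.055,.06): print(z,onz(c,np.array([[385,288]])/1.5,z).round(4))
print(onz(c,np.array([[386,282]])/1.5,.045).round(4), onz(c,np.array([[360,288],[411,288]])/1.5,.052).round(4))
go([.4539,.2556,.070],93.5)
E
```

```text
0.045 [[0.4591 0.2566 0.045 ]]
0.05 [[0.4573 0.2565 0.05  ]]
0.055 [[0.4556 0.2564 0.055 ]]
0.06 [[0.4538 0.2562 0.06  ]]
[[0.4557 0.257  0.045 ]] [[0.4574 0.2437 0.052 ]
 [0.4558 0.2697 0.052 ]]
t 55.08 p [0.4538 0.2557 0.1544] F [ 0.3 -0.2  0.5] gap 0.0006 xaxis [-0.062  0.998  0.   ] yax [ 0.003  0.    -1.   ] yaw 93.54 j [ 0.29  0.38  1.63 -0.    1.12 -1.34]
shift [-0.0006  0.4218  0.0009]  turn [0.0022 0.0005 0.0001] dyaw -0.0 j6 -1.34 world d [ 0.0001 -0.0001 -0.0844]
```

Emit:
step_arm --series '[0.002,0.2,-0.005,0.002,0,0,0,0.002,0.35,-0.005,0.002,0,0,0,0.002,0.44,-0.005,0.002,0,0,0,0.002,0.44,-0.005,0.002,0,0,0,0.002,0.44,-0.005,0.002,0,0,0]'

```text
clock: 55.7
eef_pos: [0.4552, 0.2563, 0.0666]
tool_rot: [0.484, 0.516, -0.515, -0.484]
ft_force: [-0.4, -0.6, -0.4]
finger_gap: 0.0005
```

Emit:
step_arm --series '[0,0.02,0,0,0,0,0,0,0.04,0,0,0,0,0,0,0.05,0,0,0,0,0,0,0.05,0,0,0,0,0]'

```text
clock: 56.2
eef_pos: [0.4551, 0.2562, 0.0563]
tool_rot: [0.484, 0.515, -0.515, -0.484]
ft_force: [-0.9, -0.3, 12.0]
finger_gap: 0.0003
```

```bash
python3 - <<'E'
from h import *
st(); shot("side","s8",(90,160,180,240),7); shot("wrist","w22")
E
```

```text
t 56.2 p [0.4551 0.2562 0.0563] F [-0.9 -0.3 12. ] gap 0.0003 xaxis [-0.062  0.998  0.   ] yax [ 0.001  0.    -1.   ] yaw 93.54 j [ 0.29  0.53  1.71  0.    0.9  -1.34]
```

View pics/s8.png

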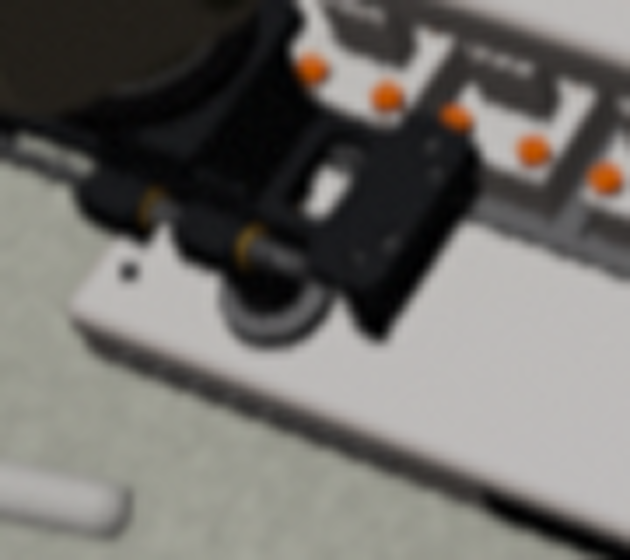

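View pics/w22.png

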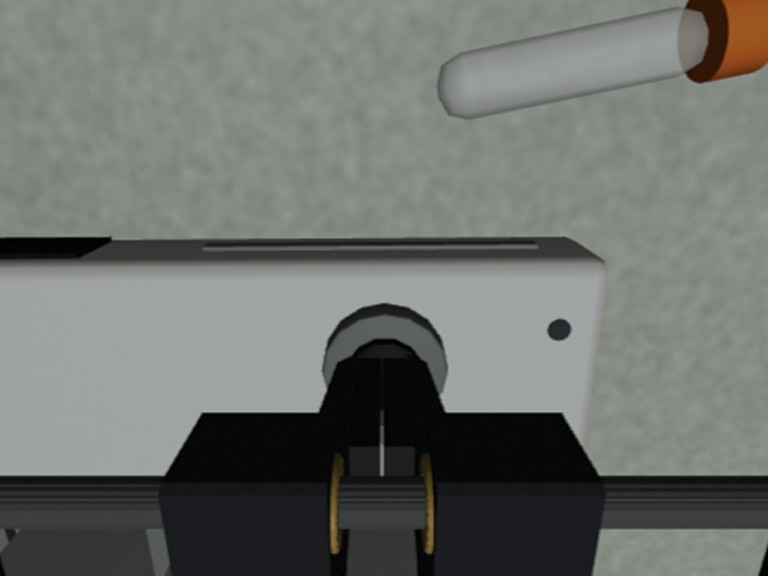

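Emit:
step_arm --series '[0,0.005,0,0,0,0,0,0,0.005,0,0,0,0,0,0,0.005,0,0,0,0,0]'

```text
clock: 56.68
eef_pos: [0.4552, 0.2562, 0.0561]
tool_rot: [0.485, 0.516, -0.515, -0.484]
ft_force: [-4.0, -2.1, 21.7]
finger_gap: 0.0003
```

Emit:
step_arm --series '[0,-0.02,0,0,0,0,0,0,-0.02,0,0,0,0,0,0,-0.02,0,0,0,0,0]'

```text
clock: 57.05
eef_pos: [0.4547, 0.2561, 0.0581]
tool_rot: [-0.484, -0.515, 0.515, 0.484]
ft_force: [3.8, 0.8, 3.7]
finger_gap: 0.0007
```

Emit:
step_arm --series '[0,-0.01,0,0,0,0,0,0,-0.01,0,0,0,0,0,0,-0.01,0,0,0,0,0]'

```text
clock: 57.42
eef_pos: [0.4543, 0.2559, 0.0599]
tool_rot: [-0.484, -0.515, 0.516, 0.485]
ft_force: [2.1, 1.5, 2.4]
finger_gap: 0.0009
```

Emit:
step_arm --series '[0,-0.01,0,0,0,0,0,0,-0.01,0,0,0,0,0,0,-0.01,0,0,0,0,0]'

```text
clock: 57.8
eef_pos: [0.4541, 0.2559, 0.0619]
tool_rot: [-0.484, -0.515, 0.516, 0.485]
ft_force: [0.7, -0.3, 0.6]
finger_gap: 0.0006
```

Emit:
step_arm --series '[0,-0.2,0,0,0,0,0,0,-0.5,0,0,0,0,0,0,-0.95,0,0,0,0,0,0,-0.95,0,0,0,0,0,0,-0.95,0.5,0,0,0,0,0,-0.95,0.9,0,0,0,0,0,-0.95,0.9,0,0,0,0,0,-0.95,0.9,0,0,0,0]'

```text
clock: 58.8
eef_pos: [0.2723, 0.2448, 0.2523]
tool_rot: [-0.483, -0.515, 0.516, 0.484]
ft_force: [1.7, -0.4, -0.7]
finger_gap: 0.0007
```

```bash
python3 - <<'E'
from h import *
st(); shot("side","s9"); shot("top","t9")
E
```

```text
t 58.8 p [0.2723 0.2448 0.2523] F [ 1.7 -0.4 -0.7] gap 0.0007 xaxis [-0.064  0.998 -0.   ] yax [-0.002 -0.    -1.   ] yaw 93.66 j [ 0.41 -0.06  1.89  0.    1.31 -1.23]
```

View pics/s9.png

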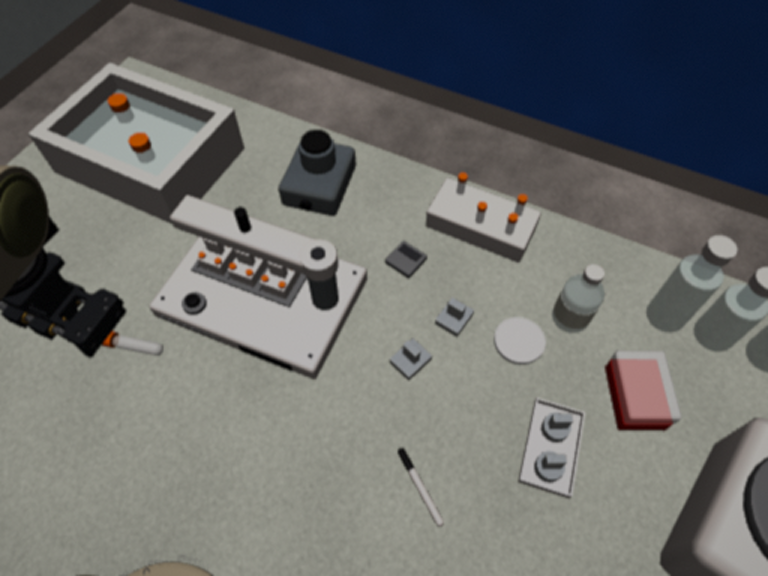

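View pics/t9.png

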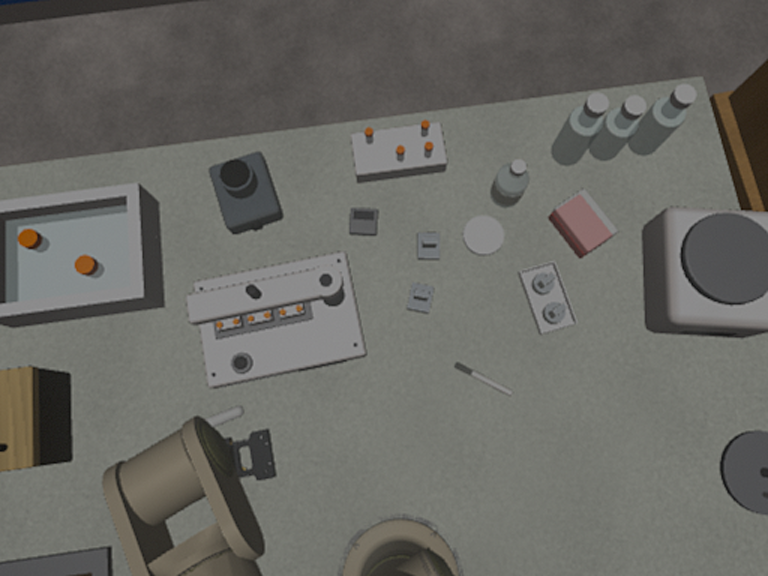

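```bash
python3 - <<'E'
from h import *
c=shot("side","s10",(100,125,250,250),5)
k=onz(c,np.array([[240,213]])/1.5,.221); print(k, np.degrees(np.arctan2(k[0,1]-.0576,k[0,0]-.5675)))
o=[a for a in caps(c)]; print(onz(c,[a[:2] for a in o],.076).round(4))
st()
E
```

```text
[[0.55609492 0.18472832 0.221     ]] 95.12645819768585
[[ 0.7822  0.6858  0.076 ]
 [ 0.7079  0.5688  0.076 ]
 [ 0.9121 -0.0561  0.076 ]
 [ 0.9118 -0.1787  0.076 ]
 [ 0.8595 -0.1174  0.076 ]
 [ 0.8601 -0.1788  0.076 ]
 [ 0.5318  0.2864  0.076 ]
 [ 0.5341  0.2534  0.076 ]
 [ 0.5365  0.2249  0.076 ]
 [ 0.5384  0.1905  0.076 ]
 [ 0.5401  0.1604  0.076 ]
 [ 0.5423  0.1265  0.076 ]
 [ 0.3278  0.3233  0.076 ]]
t 58.95 p [0.2756 0.245  0.2523] F [-0.3 -0.4 -0.3] gap 0.0006 xaxis [-0.062  0.998 -0.   ] yax [-0.001 -0.    -1.   ] yaw 93.53 j [ 0.41 -0.05  1.88  0.    1.31 -1.23]
```

View pics/s10.png

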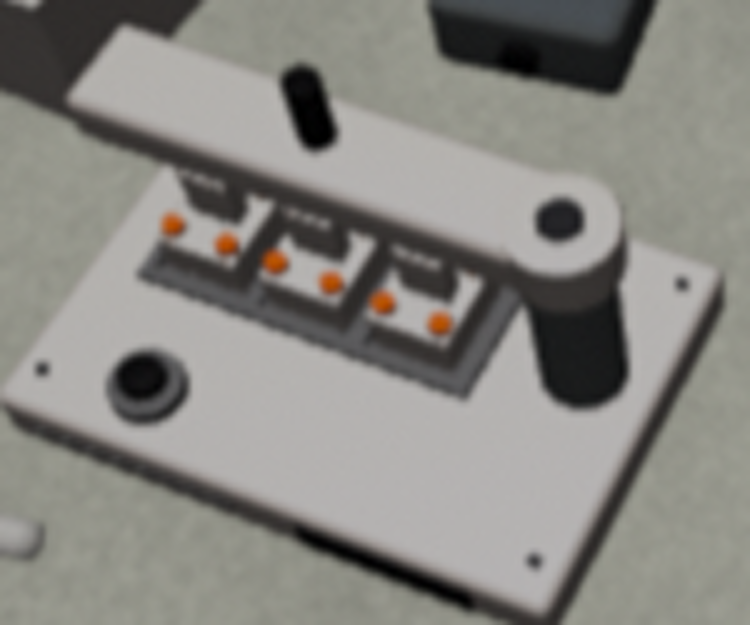

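```bash
python3 -c "
from workcell import r
print(r.finish_job())"
```

```text
the job is handed in; nothing more can be done
None
```

The job is done and handed in at about 59 s of the 208 s allowed, with nothing bumped along the way.

- **Head:** I swung it out to about 1.56 rad before the loading and back home against its stop afterwards.
- **Pucks:** there were two, in bays 1 and 2. Both now stand in the white tray.
- **Carriers:** there were three, so all three bays hold one. No bay was left over, so both blanks stayed where they were on the bench.
- **Start button:** I pressed it over its full 6 mm of travel. It came to a hard stop at 22 N and sprang back.

**Last checks:**
- In the wrist and side views, the tube caps of all three carriers sit where they should for blocks lying flat and centred in their nests.
- The side view puts the head within about 0.02 rad of home, and the stop pushed back with about 10 N.
- The petri dish looks unmoved, and the arm was standing clear at hand-in.
- No check failed, but the sensing pins can't be read directly. That they are held down is judged from the carriers lying flat.

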